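Index the rotary inspection table and load the next bored block

ROBOT

A 6-joint arm with a two-finger parallel gripper is mounted at the origin on the work surface. World frame = base frame: x ahead of the robot, y to its left, z up, the work surface at z = 0. Lengths are in m, angles in rad, forces in N, time in s.
With the tool pointing down it reaches from about 0.25 to 0.725 m from the base axis. Payload 4 kg.
Tool frame: the origin (TCP) lies at the very end of the fingers, on their centre line; the grasp point (between the pads) lies 19 mm behind it; z points along the fingers, y is the direction in which the jaws open and shut (so a half turn about z gives the same grasp; the last joint's range is limited). The gripper opens to 85 mm and grips with 20 to 120 N. Pads are 22 mm wide; open, the fingers measure 114 mm over their backs; the gripper's body (76 mm by 85 mm) begins 54 mm behind the grasp point. The pads swing forward as they close: fully open they stand 13 mm farther back than shut.
Start: joints at [1.256, 0.241, 0.005, 1.335, 0, 1.571], TCP at [0.155, 0.475, 0.231] pointing down, gripper open.
Joint ranges: [-2.72, 2.72], [-1.05, 1.87], [-1.09, 1.28], [-1.99, 2.15], [-1.42, 1.44], [-3.14, 3.14]. Speed limits (rad/s): [2.79, 2.79, 3.14, 3.14, 3.14, 3.14].

INTERFACE

Orientations are given as a unit quaternion [x, y, z, w].
In Python, from workcell import bot gives the robot as it stands.
- The arm moves only by the shell command python3 -m crank 'ROWS'. ROWS is JSON, a list that holds one entry, the list of rows, each a list of 5 numbers: the shift along the tool's x, y, z in mm, then the turn about the tool's z in degrees, then the closure in counts, from 0 (fully open) to 255 (shut). In form: [[[tx, ty, tz, turn, grip], ...]]. A call has 1 to 12 rows; each row shifts and turns the pose as measured when the row begins, along the tool's axes as they then stand; what a row does not reach is not made up. A row lasts 1/8 s, in which the tool goes at most 62.5 mm and 10.7 degrees, less where a joint would pass 70% of its speed; a pose out of reach is approached as far as the arm can. A call is refused whole if a number of a shift passes 62.5 or a number of a turn 10.7, either way. A call with a gripper value outside its range is refused whole. The fingers move at their own pace and stop on an object; the grip force is fixed at half the most. Time passes only in rows, so rows that do not move let the fingers close. It gives the time, the measured TCP pose, the force and the opening at its end, in the units of the state.
- bot.get_obs(): the state, without advancing time (a new reading comes with each control period).
- bot.camera(name): name is "scene" or "top" or "wrist"; returns a dict with "img" (420x560x3 uint8, blue, green, red), "depth" (420x560 float32, m along the optical axis (not along the pixel's ray), 0 where there is no reading), "fx", "fy", "cx", "cy" (pixels), "D" ([k1, k2, p1, p2, k3] as OpenCV has them; the pictures are not rectified), "R" (3x3) and "t" (3): a world point X has camera coordinates R X + t; the wrist camera has in their place "T_tool_cam" (4x4, takes a point from camera to tool coordinates, whose origin is the TCP and whose axes are the flange's). Camera axes: x right, y down, z forward; pixel columns grow to the right and rows downward; lengths in m; the calibration is good to about 2 mm. A picture is of the moment at which its call begins: read the wrist's pose just before it.
- bot.job_done(): hands the job in, once; it reports no verdict.
The state is a dict: "clock": time; "joint_pos": joint angles; "joint_vel": joint speeds; "tau": joint torques, N m; "eef_pos": TCP position; "tool_rot": TCP orientation; "ft_force": force on the tool from outside, world axes, zero at the start; "ft_torque": the same for the moment, N m; "grip_width": finger opening in m.
Only numpy, scipy, OpenCV 4.12 (cv2) and the standard library are available. Lean on these libraries where they do the work, as an engineer would, in place of code of your own. Each camera call takes 0.05 s, during which the arm holds its last target.

TASK

Wind the rotary table's crank clockwise (seen from its handle end), several turns, until the first empty nest behind the loaded ones comes round and stands squarely at the loading pointer; do not run past it. Then take the bored block out of the wooden rack, lower it upright, in your grip, right down onto the floor of that nest between its two cheeks, and let go. Leave the other rack pieces, the vee block and the height gauge where they stand.

Things in the scene. Friction and masses are not known exactly. Their poses are not given: they have to be found in the camera images.
- rotary: Fixed worm-driven rotary table on a grey riser (190 x 230 x 50 mm high): green casting, 200 mm turntable, eight nests every 45 deg, three in a row already loaded. Origin: on the bench, on its upright axis; z up. Loading pointer on its -x side, 115 mm out; crank sticks out on its -y side at x = -70 mm. Plate top (nest floor) 157 mm above the bench, tops of the loaded pieces 207 mm.
- table_top (a joint): Angle of the turntable, rad, growing anticlockwise seen from above. 0: the last filled nest is at the pointer; 0.785 (45 degrees): the next empty nest is squarely at the pointer. It moves only through the worm and stays where it is left.
- crank (a joint): Worm crank angle, rad, counted over whole turns, growing clockwise seen from the handle end; at 0 and each full turn the handle is straight above the crank axis, and at a quarter turn on it is toward the rotary table's +x. 36 crank turns make one table turn (table angle = crank angle / 36, no backlash): 4.5 turns from nest to nest. Drag at the handle about 2 N.
- handle (a point): Middle of the crank's black handle: level round grip 16 mm thick, 65 mm long, parallel to the rotary table's y. It spins freely on its pin, so a gripper that pinches it from above need not turn while it goes round. It circles the crank axis at 38 mm in an upright plane. The 10 mm thick crank arm begins 42 mm from this point toward the rotary table's +y; nothing is on the -y side.
- crank_axis (a point): Point on the level worm axis at the middle of the handle's length, 83 mm above the bench: centre of the circle that the handle's middle follows. The axis runs along the rotary table's y.
- load_mark (a point): Loading pointer: upright aluminium strip 20 mm wide, with a dark line, fixed at the -x side of the table; this point is on it 140 mm above the bench. A longer dark line on the turntable's rim lies below each nest's middle.
- nest (a point): Next empty nest, turns with the table. Origin: centre of its floor, 70 mm from the table axis; x outward, z up. Two steel cheeks at y = +-14 to +-21 mm, 30 mm long, 48 mm high, 28 mm apart, inner edges bevelled 4 mm over the top 8 mm; lips 6 mm high with inner faces at x = +-23 mm. The block's length goes along x, either way round; the cheeks hide its broad faces, so hold it by its ends.
- block: Piece to load: steel block 40 mm long (x), 24 mm thick (y), 50 mm high (z), with a 20 mm bore through its thickness; about 0.34 kg. Origin: centre of its underside. Stands upright in one of the rack's three stalls, length along the row: posts shut in its ends, so only its broad faces (24 mm apart) can be gripped there. Stand it on the open bench to take it again by its ends (40 mm apart).
- rack: Fixed wooden rack: base board 64 x 204 x 14 mm, row along its y, origin under its centre. Four posts 20 mm (x) x 14 mm (y), tops 64 mm above the bench, at y = -93, -31, 31, 93 mm; stall centres at y = -62, 0, 62 mm.
- plug: Other rack piece: round stepped steel plug, 30 mm diameter, 50 mm high, origin at the centre of its underside. Leave alone.
- tall_block: Other rack piece: plain steel block without a bore, 40 x 24 x 64 mm high, origin at the centre of its underside. Leave alone.
- vee_block: Dark steel vee block 60 x 60 x 50 mm high, standing on the bench, origin at the centre of its underside. Leave alone.
- height_gauge: Height gauge standing on the bench on the left of the table: base 110 x 76 mm, twin column 375 mm high at its x = 20 mm, arm reaching 80 mm to its -x at 215 mm height. Origin at the centre of its underside. Leave alone.
Things that resemble listed ones, but are neither listed nor needed, are in the scene too. What is shaped like the block but orange or red is not meant.

How it is judged:
By the outcome, as a careful person would: the job done as asked, in the order asked, and still so for the second after the job is handed in, with the robot touching nothing.
It also fails if it takes over 72 s, if anything falls off the work surface, if the arm or the gripper's body presses on something with over 40 N, if the wrist force passes 120 N, or if a joint passes its speed limit or range.

## Working session

There is one attempt and no reset: what is moved stays moved. The work goes in short steps, Python scripts to look and compute and a shell command to move; the robot and the scene stay as the last step left them, time stands still between calls to the robot, and variables do not carry over. Pictures are saved under pics/ and viewed, and the job is handed in when it is done.

```bash
ls; mkdir -p pics; cat > h.py <<'E'
import numpy as np, cv2
from workcell import bot
def snap(n,f):
    c=bot.camera(n); cv2.imwrite('pics/'+f,c['img']); np.savez('pics/'+f[:-4]+'.npz',**{k:np.array(v) for k,v in c.items()}); return c
E
python3 - <<'E'
from h import *
o=bot.get_obs(); print({k:np.round(v,3) for k,v in o.items()})
for n in ['scene','top','wrist']:
    c=snap(n,n+'0.png'); print(n,c['fx'],c['cx'],c['cy'],c['D'],[ (k,np.round(c[k],3)) for k in c if k in('R','t','T_tool_cam')])
E
```

```text
pics
{'clock': np.float64(0.0), 'joint_pos': array([1.256, 0.241, 0.004, 1.335, 0.   , 1.571]), 'joint_vel': array([ 0.003, -0.   , -0.001,  0.001, -0.002,  0.001]), 'tau': array([ 0.0000e+00, -3.7232e+01,  2.5241e+01,  1.7000e-02,  0.0000e+00,
        0.0000e+00]), 'eef_pos': array([0.155, 0.475, 0.23 ]), 'tool_rot': array([ 0.157,  0.988, -0.001, -0.   ]), 'ft_force': array([0.013, 0.608, 0.114]), 'ft_torque': array([-0.008, -0.039,  0.007]), 'grip_width': np.float64(0.086)}
scene 531.1183779322048 292.1844025702727 210.9840309616664 [-0.15608576  0.          0.          0.          0.        ] [('R', array([[-0.859,  0.512, -0.011],
       [ 0.368,  0.602, -0.709],
       [-0.356, -0.613, -0.705]])), ('t', array([ 0.432, -0.167,  1.489]))]
top 383.05705447990715 286.1819841672348 204.70129069288853 [0.00765752 0.         0.         0.         0.        ] [('R', array([[ 0.027, -0.999, -0.023],
       [-0.997, -0.025, -0.076],
       [ 0.075,  0.025, -0.997]])), ('t', array([0.055, 0.556, 0.959]))]
wrist 338.49770331441164 276.4859561092868 208.213902307046 [0.02689509 0.         0.         0.         0.        ] [('T_tool_cam', array([[ 0.   , -0.965, -0.264,  0.066],
       [ 1.   ,  0.001, -0.001,  0.001],
       [ 0.001, -0.264,  0.965, -0.142],
       [ 0.   ,  0.   ,  0.   ,  1.   ]]))]
```

View pics/scene0.png

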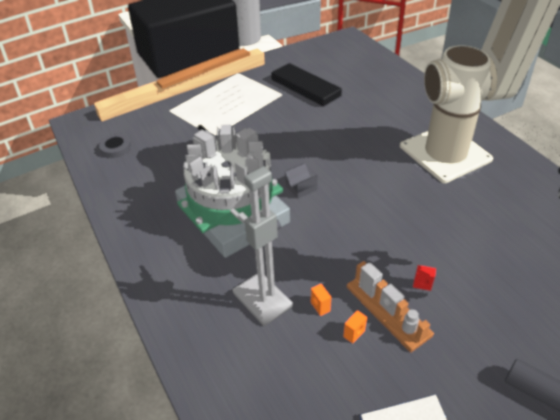

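View pics/top0.png

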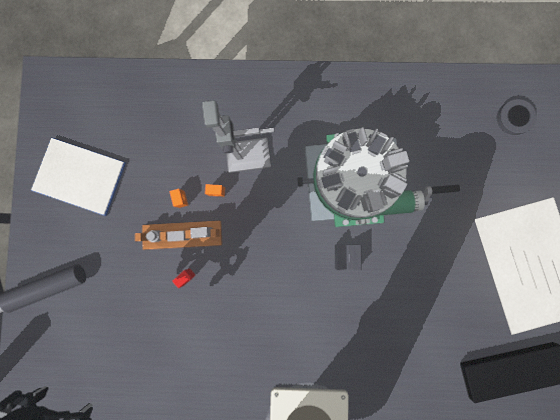

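View pics/wrist0.png

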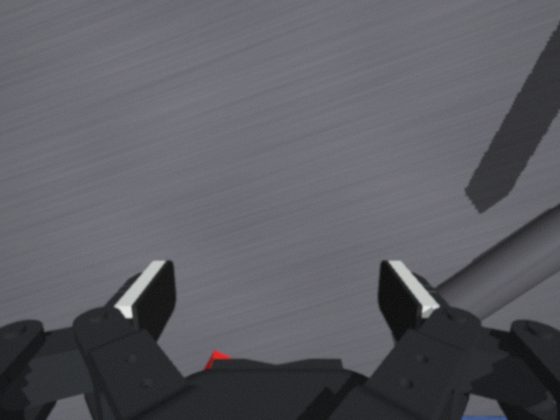

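```bash
python3 - <<'E'
from h import *
t=cv2.imread('pics/top0.png'); s=cv2.imread('pics/scene0.png')
cv2.imwrite('pics/c1.png',cv2.resize(t[110:280,290:480],None,fx=4,fy=3.5,interpolation=2)[:600,:800])
cv2.imwrite('pics/c2.png',cv2.resize(s[110:260,160:330],None,fx=4,fy=4,interpolation=2))
cv2.imwrite('pics/c3.png',cv2.resize(s[250:360,300:450],None,fx=5,fy=5,interpolation=2))
cv2.imwrite('pics/c4.png',cv2.resize(t[170:300,120:260],None,fx=4,fy=4,interpolation=2))
E
```

```text
(no output)
```

View pics/c1.png

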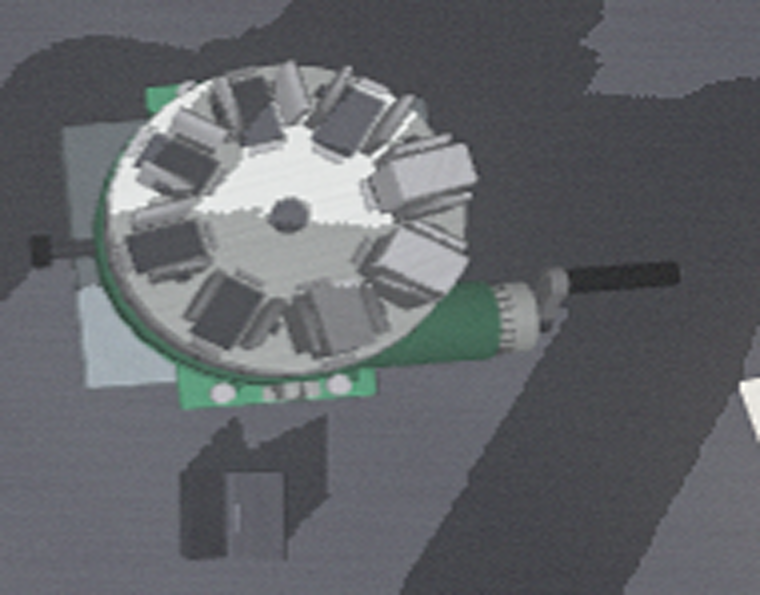

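View pics/c2.png

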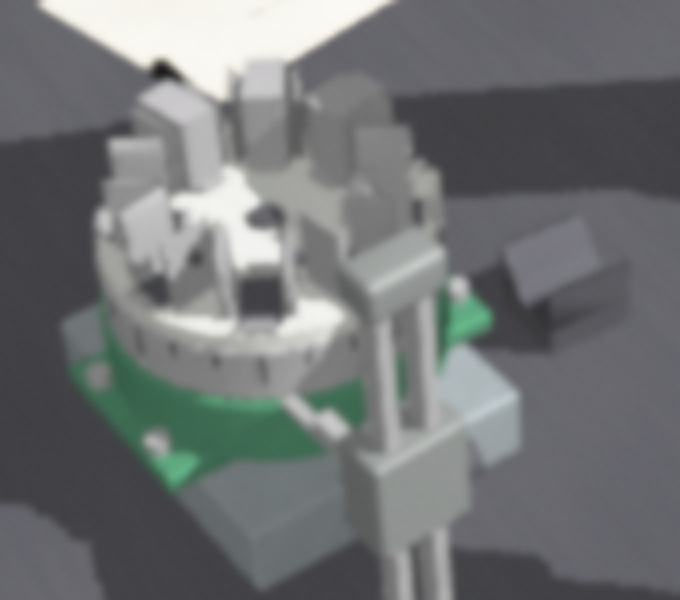

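View pics/c3.png

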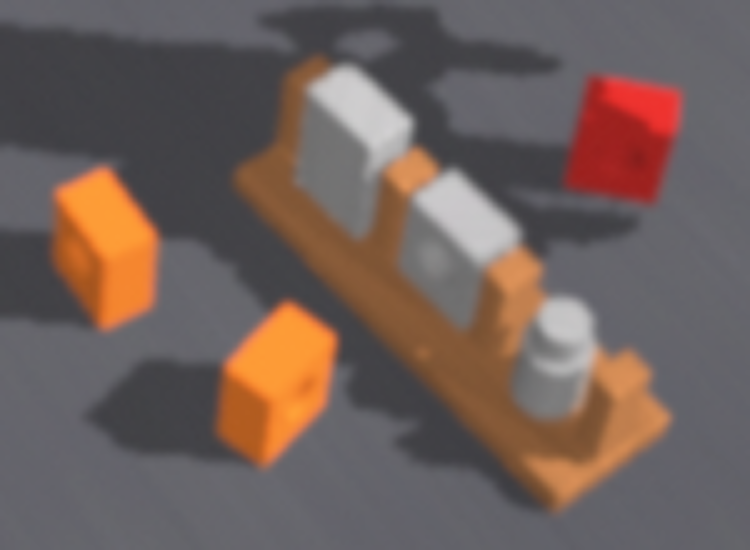

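View pics/c4.png

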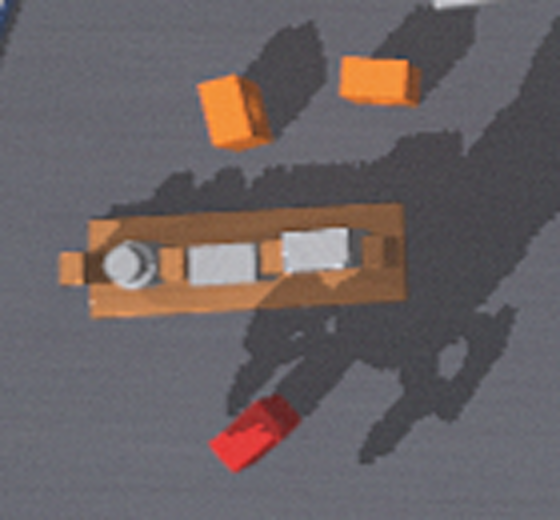

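```bash
cat >> h.py <<'E'
def load(f): return dict(np.load('pics/'+f+'.npz'))
def pose(o=None):
    from scipy.spatial.transform import Rotation as Ro
    o=o or bot.get_obs(); T=np.eye(4); T[:3,:3]=Ro.from_quat(o['tool_rot']).as_matrix(); T[:3,3]=o['eef_pos']; return T
def Twc(c,T=None):
    if 'R' in c:
        M=np.eye(4); M[:3,:3]=c['R'].T; M[:3,3]=-c['R'].T@c['t']; return M
    return T@c['T_tool_cam']
def rays(c,uv):
    K=np.array([[c['fx'],0,c['cx']],[0,c['fy'],c['cy']],[0,0,1]],float)
    p=cv2.undistortPoints(np.array(uv,float).reshape(-1,1,2),K,np.array(c['D'],float)).reshape(-1,2)
    return np.c_[p,np.ones(len(p))]
def cloud(c,T=None):
    h,w=c['depth'].shape; v,u=np.mgrid[:h,:w]
    r=rays(c,np.c_[u.ravel(),v.ravel()])*c['depth'].reshape(-1,1)
    M=Twc(c,T); P=r@M[:3,:3].T+M[:3,3]; P[c['depth'].ravel()==0]=np.nan; return P.reshape(h,w,3)
def onplane(c,uv,z,T=None):
    M=Twc(c,T); d=rays(c,uv)@M[:3,:3].T; o=M[:3,3]; return o+d*((z-o[2])/d[:,2])[:,None]
E
python3 - <<'E'
from h import *
c=load('top0');P=cloud(c);img=c['img']
np.set_printoptions(precision=3,suppress=True)
hsv=cv2.cvtColor(img,cv2.COLOR_BGR2HSV)
def q(u,v): print((u,v),P[v,u],img[v,u])
for uv in [(310,240),(362,171),(378,210),(372,174),(430,188),(440,188),(450,188),(458,187),(427,192),(415,200),(360,221),(362,222),(345,210),(302,181),(348,257),(320,210),(200,233),(176,236),(152,236),(189,240),(198,240)]: q(*uv)
# disc plate points height ~.157
Z=P[...,2]; m=(abs(Z-.157)<.006); v,u=np.nonzero(m); sel=(u>300)&(u<420)&(v>110)&(v<230)
pts=P[v[sel],u[sel]]; print('plate',len(pts),pts[:,2].mean())
(cx,cy),r=cv2.minEnclosingCircle(pts[:,:2].astype(np.float32)); print(cx,cy,r)
# dark handle
m=(img.max(2)<40)&(Z>.05); v,u=np.nonzero(m); sel=(u>425)&(u<465)&(v>175)&(v<200)
h=P[v[sel],u[sel]]; print('handle',len(h),h.mean(0),h.min(0),h.max(0))
g=(hsv[...,0]>50)&(hsv[...,0]<85)&(hsv[...,1]>100); v,u=np.nonzero(g); print('green',u.min(),u.max(),v.min(),v.max())
rect=cv2.minAreaRect(np.c_[u,v].astype(np.float32)); print(rect)
E
```

```text
(310, 240) [0.466 0.006 0.001] [115 106 105]
(362, 171) [nan nan nan] [116 107 108]
(378, 210) [ 0.538 -0.135  0.156] [147 148 145]
(372, 174) [ 0.617 -0.121  0.155] [176 177 176]
(430, 188) [ 0.593 -0.258  0.127] [121 119 118]
(440, 188) [ 0.594 -0.282  0.123] [47 44 43]
(450, 188) [ 0.595 -0.305  0.122] [51 51 47]
(458, 187) [ 0.597 -0.323  0.122] [51 47 48]
(427, 192) [ 0.584 -0.253  0.121] [93 94 90]
(415, 200) [ 0.567 -0.231  0.106] [141 144 136]
(360, 221) [ 0.514 -0.101  0.129] [117 115 114]
(362, 222) [ 0.511 -0.103  0.14 ] [171 174 170]
(345, 210) [ 0.536 -0.062  0.164] [152 152 150]
(302, 181) [0.607 0.032 0.093] [69 63 60]
(348, 257) [ 0.426 -0.09   0.02 ] [123 113 113]
(320, 210) [ 0.541 -0.015  0.049] [174 172 160]
(200, 233) [0.477 0.275 0.078] [190 184 185]
(176, 236) [0.468 0.336 0.066] [187 185 186]
(152, 236) [0.466 0.396 0.063] [188 184 182]
(189, 240) [0.457 0.319 0.01 ] [ 79 117 167]
(198, 240) [0.458 0.296 0.011] [ 60  86 124]
plate 3831 0.15699648394436133
0.622353196144104 -0.09813034534454346 0.09790588915348053<stdin>:13: RuntimeWarning: Mean of empty slice.
  ret = um.true_divide(
Traceback (most recent call last):
ValueError: zero-size array to reduction operation minimum which has no identity
```

```bash
python3 - <<'E'
from h import *
np.set_printoptions(precision=4,suppress=True)
c=load('top0');P=cloud(c);img=c['img'];Z=P[...,2]
m=(img.max(2)<62)&(Z>.1); v,u=np.nonzero(m); sel=(u>430)&(u<465)&(v>175)&(v<200)
h=P[v[sel],u[sel]]; print('handle',len(h),h.mean(0),h.min(0),h.max(0))
vx,vy,x0,y0=cv2.fitLine(h[:,:2].astype(np.float32),cv2.DIST_L2,0,.01,.01).ravel(); print('dir',vx,vy,np.degrees(np.arctan2(vx,-vy)))
top=h[abs(h[:,2]-np.percentile(h[:,2],90))<.004]; print(np.median(h[:,2]),np.percentile(h[:,2],95))
# grey riser/green casting rect from height classes
def comp(lo,hi,box):
    m=((Z>lo)&(Z<hi)).astype(np.uint8); k=np.zeros_like(m); k[box[1]:box[3],box[0]:box[2]]=1; m&=k
    n,l,s,_=cv2.connectedComponentsWithStats(m)
    for i in range(1,n):
        if s[i,4]>40:
            q=P[l==i]; r=cv2.minAreaRect(q[:,:2].astype(np.float32)); print(lo,s[i],q.mean(0),r)
comp(.202,.214,(300,110,425,230))
print('pointer'); comp(.132,.147,(330,205,390,230))
print('riser'); comp(.045,.055,(300,120,400,240))
print('rackobj'); comp(.045,.09,(130,215,225,255))
print('vee'); comp(.02,.06,(330,235,370,280))
print('axis depth'); 
E
```

```text
handle 187 [ 0.5929 -0.2946  0.1213] [ 0.5828 -0.3262  0.1144] [ 0.6021 -0.2641  0.1265]
dir 0.11308231 -0.99358565 6.4930277
0.12155665054937947 0.12458010990958703
0.202 [388 151  22  16 228] [ 0.6428 -0.1644  0.2063] ((0.6432111859321594, -0.16518311202526093), (0.02425418794155121, 0.040815580636262894), 17.207490921020508)
0.202 [385 175  22  19 232] [ 0.5897 -0.1599  0.2063] ((0.5899199843406677, -0.1598208248615265), (0.040139805525541306, 0.024391304701566696), 61.233280181884766)
0.202 [368 189  16  22 235] [ 0.5555 -0.1187  0.2063] ((0.5559208989143372, -0.11902548372745514), (0.0400405190885067, 0.024958405643701553), 15.73366641998291)
pointer
0.132 [361 219  10   5  43] [ 0.5139 -0.1096  0.1395] ((0.5137037634849548, -0.11075802147388458), (0.008977948687970638, 0.02057034894824028), 1.6549540758132935)
riser
0.045 [305 144  22  35 362] [0.6738 0.0065 0.0494] ((0.6712720990180969, 0.012354005128145218), (0.045768704265356064, 0.09710867702960968), 68.74796295166016)
0.045 [309 183  26  38 451] [ 0.5505 -0.0095  0.0495] ((0.5646414160728455, -0.015190251171588898), (0.09456568956375122, 0.05415312200784683), 9.324783325195312)
rackobj
0.045 [147 227  71  15 646] [0.4729 0.3219 0.0656] ((0.47267240285873413, 0.3237323462963104), (0.029040642082691193, 0.17081497609615326), 4.772942066192627)
0.045 [134 233  10   8  77] [0.4641 0.4297 0.0612] ((0.4637144207954407, 0.4320216476917267), (0.017393900081515312, 0.018074579536914825), 1.6465682983398438)
vee
0.02 [336 245  26  25 603] [ 0.4276 -0.0889  0.0367] ((0.4273239076137543, -0.08805129677057266), (0.059550829231739044, 0.06030485779047012), 1.6050242185592651)
axis depth
```

```bash
cat >> h.py <<'E'
def plan(wps,grip=0,step=55.,dyaw=10.,start=None,nd=0):
    """wps: (x,y,z,yaw_deg of tool y). prints suggested tool-frame rows"""
    T=pose(); p=T[:3,3]*1e3; psi=np.degrees(np.arctan2(T[1,1],T[0,1]))
    for w in wps:
        t=np.array(w[:3])*1e3; dps=(w[3]-psi+180)%360-180
        n=int(max(1,np.ceil(np.linalg.norm(t-p)/step-1e-6),np.ceil(abs(dps)/dyaw-1e-6)))
        for i in range(n):
            y=np.radians(psi); d=(t-p)/(n-i); dp=(w[3]-psi+180)%360-180; dp/= (n-i)
            ty=d[0]*np.cos(y)+d[1]*np.sin(y); tx=-d[0]*np.sin(y)+d[1]*np.cos(y)
            r=[round(tx,nd),round(ty,nd),round(-d[2],nd),round(-dp,1)]
            print([float(a) for a in r]+[grip])
            p=p+np.array([-np.sin(y)*r[0]+np.cos(y)*r[1],np.cos(y)*r[0]+np.sin(y)*r[1],-r[2]]); psi-=r[3]
        print('--',p.round(1),round(psi,1))
def st():
    o=bot.get_obs(); T=pose(o); print('t',round(float(o['clock']),2),'p',(T[:3,3]*1e3).round(1),'yaw',np.degrees(np.arctan2(T[1,1],T[0,1])).round(2),'zz',T[2,2].round(4),'F',np.round(o['ft_force'],1),'w',round(float(o['grip_width'])*1e3,1),'q',np.round(o['joint_pos'],2))
E
python3 - <<'E'
from h import *
st(); plan([(.36,.05,.27,30),(.48,-.30,.24,6.5),(.594,-.3065,.17,6.5)])
E
```

```text
t 0.15 p [154.7 475.  230.6] yaw 71.97 zz -1.0 F [ 0.3 -0.  -0.9] w 85.3 q [ 1.26  0.24  0.    1.34 -0.    1.57]
[-36.0, -38.0, -4.0, 4.7, 0]
[-39.0, -35.0, -4.0, 4.7, 0]
[-42.0, -31.0, -4.0, 4.7, 0]
[-45.0, -28.0, -5.0, 4.6, 0]
[-47.0, -24.0, -4.0, 4.7, 0]
[-48.0, -20.0, -5.0, 4.6, 0]
[-50.0, -16.0, -4.0, 4.7, 0]
[-51.0, -13.0, -5.0, 4.6, 0]
[-52.0, -8.0, -4.0, 4.7, 0]
-- [360.2  49.6 269.6] 30.0
[-52.0, -10.0, 4.0, 3.4, 0]
[-52.0, -7.0, 4.0, 3.3, 0]
[-53.0, -4.0, 4.0, 3.4, 0]
[-53.0, -1.0, 4.0, 3.3, 0]
[-53.0, 2.0, 5.0, 3.4, 0]
[-52.0, 5.0, 4.0, 3.3, 0]
[-52.0, 9.0, 5.0, 3.4, 0]
-- [ 480.4 -299.9  239.6] 6.5
[-6.0, 37.0, 23.0, -0.0, 0]
[-7.0, 38.0, 23.0, -0.0, 0]
[-6.0, 37.0, 24.0, -0.0, 0]
-- [ 593.8 -306.2  169.6] 6.5
```

Candidates for the handle in the top picture are the black bar at (445,188), the lever stub at (302,181) and the loose cylinder at (45,290). I choose (445,188): it sits on the worm's end with r = 38 mm and the right length.

Candidates for the block are grey rack middle (176,236), tall block (200,233, z = 78 mm), plug (152,236), orange (178,197) and (214,189), and red (183,278). I choose the middle one: its top is at 64–66 mm and the bore is visible in the c3 crop at (435,258).

The table stands about 10.6° past the last filled nest, so about 3.42 crank turns remain, ending with the handle straight down.

```bash
python3 -m crank '[[[-36,-38,-4,4.7,0],[-39,-35,-4,4.7,0],[-42,-31,-4,4.7,0],[-45,-28,-5,4.6,0],[-47,-24,-4,4.7,0],[-48,-20,-5,4.6,0],[-50,-16,-4,4.7,0],[-51,-13,-5,4.6,0],[-52,-8,-4,4.7,0]]]'; python3 - <<'E'
from h import *
st(); plan([(.48,-.30,.24,6.5),(.594,-.3065,.17,6.5)])
E
```

```text
clock: 1.27
eef_pos: [0.3604, 0.0377, 0.2695]
tool_rot: [0.507, 0.862, -0.002, 0.001]
ft_force: [-0.3, 1.4, 0.7]
grip_width: 0.0855
t 1.27 p [360.4  37.7 269.5] yaw 29.13 zz -1.0 F [-0.3  1.4  0.7] w 85.5 q [ 0.11 -0.05 -0.22  1.4  -0.    1.17]
[-50.0, -9.0, 4.0, 3.2, 0]
[-51.0, -6.0, 4.0, 3.2, 0]
[-51.0, -3.0, 4.0, 3.2, 0]
[-51.0, 0.0, 4.0, 3.3, 0]
[-51.0, 3.0, 4.0, 3.2, 0]
[-51.0, 6.0, 5.0, 3.3, 0]
[-51.0, 9.0, 4.0, 3.2, 0]
-- [ 479.8 -300.3  240.5] 6.5
[-6.0, 38.0, 23.0, 0.0, 0]
[-7.0, 37.0, 24.0, 0.0, 0]
[-6.0, 38.0, 23.0, 0.0, 0]
-- [ 594.2 -306.4  170.5] 6.5
```

```bash
python3 -m crank '[[[-50,-9,4,3.2,0],[-51,-6,4,3.2,0],[-51,-3,4,3.2,0],[-51,0,4,3.3,0],[-51,3,4,3.2,0],[-51,6,5,3.3,0],[-41,9,4,3.2,0],[-6,38,23,0,0],[-7,37,20,0,0],[-6,35,20,0,0],[0,0,0,0,0]]]'; python3 - <<'E'
from h import *
np.set_printoptions(precision=4,suppress=True)
st(); T=pose(); c=snap('wrist','w1.png'); np.save('pics/w1T.npy',T); snap('top','t1.png')
P=cloud(c,T); Z=P[...,2]; img=c['img']
m=(img.max(2)<62)&(Z>.08)&(Z<.135); v,u=np.nonzero(m); q=P[v,u]; k=(abs(q[:,0]-.593)<.04)&(abs(q[:,1]+.295)<.06); print(k.sum(), q[k].mean(0) if k.any() else 0)
E
```

```text
clock: 2.65
eef_pos: [0.5912, -0.3174, 0.1712]
tool_rot: [0.675, 0.738, -0.001, -0.001]
ft_force: [-0.7, 0.2, 0.1]
grip_width: 0.0852
t 2.65 p [ 591.2 -317.4  171.2] yaw 5.13 zz -1.0 F [-0.7  0.2  0.1] w 85.2 q [-0.49  0.62  0.43  1.38 -0.    0.99]
2777 [ 0.5951 -0.2942  0.1214]
```

View pics/w1.png

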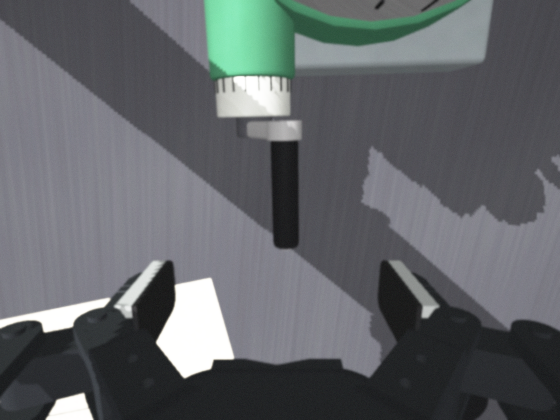

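The picture shows the black handle from (284,140) to (286,247), with the crank arm at (275,130) and the worm dial at (253,95). The wrist fix (0.595, -0.294) agrees with the top camera.

```bash
python3 - <<'E'
from h import *
np.set_printoptions(precision=4,suppress=True)
c=load('w1');T=np.load('pics/w1T.npy');P=cloud(c,T);Z=P[...,2];img=c['img']
v,u=np.nonzero((img.max(2)<62)&(Z>.08)&(Z<.135)); q=P[v,u]; k=(abs(q[:,0]-.593)<.04)&(abs(q[:,1]+.295)<.06)&(v<255); q=q[k]
print(len(q),q.min(0),q.max(0),q.mean(0),np.percentile(q[:,2],[50,90,98])); r=cv2.minAreaRect(q[:,:2].astype(np.float32)); print(r)
plan([(.5955,-.306,.145,6.5),(.5955,-.306,.097,6.5)])
E
```

```text
2777 [ 0.5844 -0.3274  0.1143] [ 0.6062 -0.2637  0.1249] [ 0.5951 -0.2942  0.1214] [0.1219 0.1233 0.1239]
((0.5953062176704407, -0.2958829402923584), (0.01576019823551178, 0.06368856132030487), 6.189223766326904)
[12.0, 6.0, 30.0, -1.4, 0]
-- [ 595.2 -305.6  144.6] 6.5
[-0.0, 0.0, 48.0, -0.0, 0]
-- [ 595.2 -305.6   96.6] 6.5
```

```bash
python3 -m crank '[[[12,6,30,-1.4,0],[0,1,30,0,0],[0,0,17,0,0],[0,0,0,0,0]]]'; python3 - <<'E'
from h import *
st(); plan([(.5965,-.306,.097,6.5)],nd=1)
E
```

```text
clock: 3.25
eef_pos: [0.595, -0.3071, 0.1036]
tool_rot: [0.667, 0.745, 0.0, 0.006]
ft_force: [0.3, 1.0, 0.3]
grip_width: 0.0854
t 3.25 p [ 595.  -307.1  103.6] yaw 6.36 zz -0.9999 F [0.3 1.  0.3] w 85.4 q [-0.48  0.64  0.29  1.21 -0.    0.98]
[1.0, 1.6, 6.6, -0.1, 0]
-- [ 596.5 -306.    97. ] 6.5
```

```bash
python3 -m crank '[[[1,2,6,0,0],[0,0,0,0,120],[0,0,0,0,255],[0,0,0,0,255],[0,0,0,0,255],[0,0,0,0,255],[0,0,0,0,255]]]'; python3 - <<'E'
from h import *
st(); c=snap('wrist','w2.png')
E
```

```text
clock: 4.12
eef_pos: [0.5982, -0.3074, 0.1029]
tool_rot: [0.667, 0.745, 0.001, 0.009]
ft_force: [0.7, -0.5, 0.7]
grip_width: 0.014
t 4.12 p [ 598.2 -307.4  102.9] yaw 6.31 zz -0.9998 F [ 0.7 -0.5  0.7] w 14.0 q [-0.47  0.64  0.29  1.2  -0.    0.99]
```

View pics/w2.png

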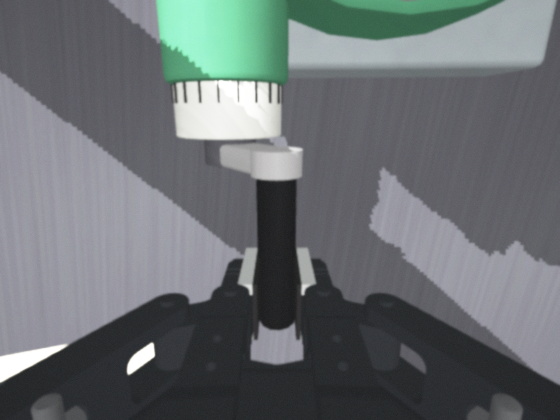

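```bash
python3 -m crank '[[[0,9.5,9.2,0,255],[0,5.8,11.9,0,255],[0,1.4,13.1,0,255],[0,-3.2,12.8,0,255]]]'; python3 - <<'E'
from h import *
st()
E
```

```text
clock: 4.68
eef_pos: [0.6102, -0.3061, 0.0523]
tool_rot: [0.667, 0.745, -0.002, 0.006]
ft_force: [-10.9, -0.7, 8.8]
grip_width: 0.0138
t 4.67 p [ 610.2 -306.1   52.3] yaw 6.31 zz -0.9999 F [-10.9  -0.7   8.8] w 13.8 q [-0.46  0.71  0.27  1.12 -0.01  1.  ]
```

```bash
cat >> h.py <<'E'
def th(k=.0128,dx=0.):
    T=pose(); p=T[:3,3]; e=np.array([np.cos(np.radians(6.4)),np.sin(np.radians(6.4))])
    a=(p[:2]-[.6226,-.0983])@e+.070-dx; b=p[2]+k-.083
    t=np.degrees(np.arctan2(a,b))%360; print('theta %.1f r %.1f a %.1f b %.1f'%(t,np.hypot(a,b)*1e3,a*1e3,b*1e3)); return t
def arc(t,steps,r=38):
    for s in steps:
        A,B=np.radians(t),np.radians(t+s); print([0,round(r*(np.sin(B)-np.sin(A)),1),round(-r*(np.cos(B)-np.cos(A)),1),0,255],end=','); t+=s
    print(t)
E
python3 - <<'E'
from h import *
t=th(); arc(t,[22]*8)
E
```

```text
theta 117.4 r 38.8 a 34.5 b -17.9
[0, np.float64(-9.0), np.float64(11.4), 0, 255],[0, np.float64(-12.6), np.float64(7.2), 0, 255],[0, np.float64(-14.4), np.float64(1.9), 0, 255],[0, np.float64(-14.0), np.float64(-3.6), 0, 255],[0, np.float64(-11.7), np.float64(-8.6), 0, 255],[0, np.float64(-7.6), np.float64(-12.3), 0, 255],[0, np.float64(-2.4), np.float64(-14.3), 0, 255],[0, np.float64(3.1), np.float64(-14.2), 0, 255],293.38998283873195
```

```bash
python3 -m crank '[[[0,-9,11.4,0,255],[0,-12.6,7.2,0,255],[0,-14.4,1.9,0,255],[0,-14,-3.6,0,255],[0,-11.7,-8.6,0,255],[0,-7.6,-12.3,0,255],[0,-2.4,-14.3,0,255],[0,3.1,-14.2,0,255]]]'; python3 - <<'E'
from h import *
st();t=th(); arc(t,[24]*12)
E
```

```text
clock: 5.68
eef_pos: [0.5421, -0.3138, 0.0866]
tool_rot: [0.667, 0.745, 0.002, 0.01]
ft_force: [7.9, 0.1, -6.9]
grip_width: 0.014
t 5.67 p [ 542.1 -313.8   86.6] yaw 6.33 zz -0.9998 F [ 7.9  0.1 -6.9] w 14.0 q [-0.52  0.56  0.11  1.09 -0.    0.94]
theta 295.7 r 37.7 a -34.0 b 16.4
[0, np.float64(9.7), np.float64(-12.5), 0, 255],[0, np.float64(13.9), np.float64(-7.5), 0, 255],[0, np.float64(15.8), np.float64(-1.2), 0, 255],[0, np.float64(14.9), np.float64(5.3), 0, 255],[0, np.float64(11.4), np.float64(10.9), 0, 255],[0, np.float64(6.0), np.float64(14.6), 0, 255],[0, np.float64(-0.5), np.float64(15.8), 0, 255],[0, np.float64(-6.9), np.float64(14.2), 0, 255],[0, np.float64(-12.1), np.float64(10.2), 0, 255],[0, np.float64(-15.2), np.float64(4.4), 0, 255],[0, np.float64(-15.7), np.float64(-2.1), 0, 255],[0, np.float64(-13.4), np.float64(-8.3), 0, 255],583.6993713854006
```

```bash
python3 -m crank '[[[0,9.7,-12.5,0,255],[0,13.9,-7.5,0,255],[0,15.8,-1.2,0,255],[0,14.9,5.3,0,255],[0,11.4,10.9,0,255],[0,6,14.6,0,255],[0,-0.5,15.8,0,255],[0,-6.9,14.2,0,255],[0,-12.1,10.2,0,255],[0,-15.2,4.4,0,255]]]'; python3 - <<'E'
from h import *
st();t=th(); arc(t,[24]*12)
E
```

```text
clock: 6.92
eef_pos: [0.5808, -0.3095, 0.0331]
tool_rot: [0.666, 0.746, 0.0, 0.009]
ft_force: [0.5, 2.9, 17.1]
grip_width: 0.0136
t 6.92 p [ 580.8 -309.5   33.1] yaw 6.44 zz -0.9998 F [ 0.5  2.9 17.1] w 13.6 q [-0.49  0.67  0.15  1.03 -0.    0.97]
theta 172.5 r 37.4 a 4.9 b -37.1
[0, np.float64(-15.8), np.float64(-1.2), 0, 255],[0, np.float64(-13.9), np.float64(-7.5), 0, 255],[0, np.float64(-9.6), np.float64(-12.5), 0, 255],[0, np.float64(-3.7), np.float64(-15.4), 0, 255],[0, np.float64(2.9), np.float64(-15.5), 0, 255],[0, np.float64(8.9), np.float64(-13.0), 0, 255],[0, np.float64(13.5), np.float64(-8.3), 0, 255],[0, np.float64(15.7), np.float64(-2.1), 0, 255],[0, np.float64(15.2), np.float64(4.5), 0, 255],[0, np.float64(12.0), np.float64(10.3), 0, 255],[0, np.float64(6.8), np.float64(14.3), 0, 255],[0, np.float64(0.4), np.float64(15.8), 0, 255],460.48107776723793
```

```bash
cat >> h.py <<'E'
def tab(f):
    c=snap('top',f); P=cloud(c); Z=P[...,2]; m=((Z>.202)&(Z<.211)).astype(np.uint8); k=np.zeros_like(m); k[110:235,300:425]=1; m&=k
    n,l,s,_=cv2.connectedComponentsWithStats(m)
    for i in range(1,n):
        if s[i,4]>60:
            q=P[l==i]; r=cv2.minAreaRect(q[:,:2].astype(np.float32)); d=np.array(r[0])-[.6226,-.0983]
            print(s[i,4],np.round(r[0],4),np.round(r[1],4),'R %.4f ang %.2f'%(np.hypot(*d),np.degrees(np.arctan2(-d[1],-d[0]))-6.4),'rect',round(r[2],2))
E
python3 - <<'E'
from h import *
tab('t2.png')
E
```

```text
226 [ 0.6586 -0.1577] [0.0238 0.0402] R 0.0694 ang 114.82 rect 31.49
234 [ 0.6057 -0.1659] [0.0403 0.0244] R 0.0697 ang 69.55 rect 76.01
237 [ 0.5626 -0.1346] [0.0398 0.025 ] R 0.0701 ang 24.77 rect 31.96
```

```bash
python3 -m crank '[[[0,-15.8,-1.2,0,255],[0,-13.9,-7.5,0,255],[0,-9.6,-12.5,0,255],[0,-3.7,-15.4,0,255],[0,2.9,-15.5,0,255],[0,8.9,-13,0,255],[0,13.5,-8.3,0,255],[0,15.7,-2.1,0,255],[0,15.2,4.5,0,255],[0,12,10.3,0,255]]]'; python3 - <<'E'
from h import *
st();t=th(); arc(t,[24]*12)
E
```

```text
clock: 8.22
eef_pos: [0.6026, -0.307, 0.0994]
tool_rot: [0.667, 0.745, 0.002, 0.011]
ft_force: [1.1, 1.6, 3.0]
grip_width: 0.0136
t 8.22 p [ 602.6 -307.    99.4] yaw 6.29 zz -0.9997 F [1.1 1.6 3. ] w 13.6 q [-0.47  0.65  0.29  1.19 -0.    0.99]
theta 42.6 r 39.6 a 26.8 b 29.2
[0, np.float64(9.2), np.float64(12.9), 0, 255],[0, np.float64(3.1), np.float64(15.5), 0, 255],[0, np.float64(-3.4), np.float64(15.4), 0, 255],[0, np.float64(-9.4), np.float64(12.7), 0, 255],[0, np.float64(-13.8), np.float64(7.8), 0, 255],[0, np.float64(-15.7), np.float64(1.5), 0, 255],[0, np.float64(-15.0), np.float64(-5.0), 0, 255],[0, np.float64(-11.6), np.float64(-10.7), 0, 255],[0, np.float64(-6.3), np.float64(-14.5), 0, 255],[0, np.float64(0.2), np.float64(-15.8), 0, 255],[0, np.float64(6.6), np.float64(-14.4), 0, 255],[0, np.float64(11.8), np.float64(-10.5), 0, 255],330.5610750568322
```

```bash
python3 -m crank '[[[0,9.2,12.9,0,255],[0,3.1,15.5,0,255],[0,-3.4,15.4,0,255],[0,-9.4,12.7,0,255],[0,-13.8,7.8,0,255],[0,-15.7,1.5,0,255],[0,-15,-5,0,255],[0,-11.6,-10.7,0,255],[0,-6.3,-14.5,0,255],[0,0.2,-15.8,0,255]]]'; python3 - <<'E'
from h import *
st();t=th(); arc(t,[24]*9)
E
```

```text
clock: 9.48
eef_pos: [0.5401, -0.3141, 0.0799]
tool_rot: [0.667, 0.745, 0.006, 0.015]
ft_force: [9.4, 0.0, -6.3]
grip_width: 0.014
t 9.47 p [ 540.1 -314.1   79.9] yaw 6.33 zz -0.9995 F [ 9.4  0.  -6.3] w 14.0 q [-0.53  0.56  0.08  1.06  0.01  0.93]
theta 285.1 r 37.3 a -36.1 b 9.7
[0, np.float64(7.2), np.float64(-14.1), 0, 255],[0, np.float64(12.3), np.float64(-9.9), 0, 255],[0, np.float64(15.3), np.float64(-4.1), 0, 255],[0, np.float64(15.6), np.float64(2.5), 0, 255],[0, np.float64(13.2), np.float64(8.6), 0, 255],[0, np.float64(8.6), np.float64(13.3), 0, 255],[0, np.float64(2.5), np.float64(15.6), 0, 255],[0, np.float64(-4.1), np.float64(15.3), 0, 255],[0, np.float64(-10.0), np.float64(12.3), 0, 255],501.05020442850855
```

```bash
python3 -m crank '[[[0,7.2,-14.1,0,255],[0,12.3,-9.9,0,255],[0,15.3,-4.1,0,255],[0,15.6,2.5,0,255],[0,13.2,8.6,0,255],[0,8.6,13.3,0,255],[0,2.5,15.6,0,255],[0,-4.1,15.3,0,255]]]'; python3 - <<'E'
from h import *
st();t=th(); arc(t,[16,12,8,8])
tab('t3.png')
E
```

```text
clock: 10.48
eef_pos: [0.6142, -0.3057, 0.064]
tool_rot: [0.667, 0.745, 0.01, 0.019]
ft_force: [6.2, 2.1, 0.9]
grip_width: 0.0139
t 10.47 p [ 614.2 -305.7   64. ] yaw 6.35 zz -0.9991 F [6.2 2.1 0.9] w 13.9 q [-0.47  0.68  0.25  1.1   0.01  0.99]
theta 99.2 r 39.1 a 38.6 b -6.2
[0, np.float64(-3.1), np.float64(10.1), 0, 255],[0, np.float64(-4.1), np.float64(6.8), 0, 255],[0, np.float64(-3.5), np.float64(4.0), 0, 255],[0, np.float64(-4.0), np.float64(3.5), 0, 255],143.15492663284473
222 [ 0.6752 -0.1436] [0.0236 0.0405] R 0.0695 ang 132.87 rect 46.97
234 [ 0.6278 -0.1678] [0.0244 0.0408] R 0.0697 ang 87.84 rect 5.27
266 [ 0.5803 -0.1541] [0.0398 0.0334] R 0.0701 ang 46.43 rect 49.13
```

```bash
python3 -m crank '[[[0,-4,12.3,0,255],[0,-8,10,0,255],[0,-9.5,6.5,0,255],[0,-8,3,0,255]]]'; python3 - <<'E'
from h import *
st();t=th(); arc(t,[180-t])
tab('t4.png')
E
```

```text
clock: 11.02
eef_pos: [0.5788, -0.3098, 0.0331]
tool_rot: [0.667, 0.744, 0.006, 0.016]
ft_force: [1.2, 5.0, 14.2]
grip_width: 0.0138
t 11.03 p [ 578.8 -309.8   33.1] yaw 6.25 zz -0.9995 F [ 1.2  5.  14.2] w 13.8 q [-0.49  0.66  0.12  1.    0.    0.97]
theta 175.5 r 37.2 a 2.9 b -37.1
[0, np.float64(-3.0), np.float64(0.1), 0, 255],180.0
229 [ 0.6767 -0.1414] [0.024  0.0414] R 0.0691 ang 135.07 rect 51.5
236 [ 0.6302 -0.1679] [0.0243 0.0411] R 0.0700 ang 89.87 rect 7.15
272 [ 0.5821 -0.1553] [0.0398 0.0335] R 0.0699 ang 48.16 rect 52.1
```

```bash
python3 -m crank '[[[0,-1.5,0,0,255],[0,0,0,0,255]]]'; python3 - <<'E'
from h import *
st();t=th(dx=.001)
E
```

```text
clock: 11.32
eef_pos: [0.5756, -0.3101, 0.0334]
tool_rot: [0.668, 0.744, 0.005, 0.015]
ft_force: [0.9, 0.7, 2.7]
grip_width: 0.0135
t 11.32 p [ 575.6 -310.1   33.4] yaw 6.21 zz -0.9995 F [0.9 0.7 2.7] w 13.5 q [-0.5   0.66  0.12  1.    0.    0.97]
theta 182.0 r 36.8 a -1.3 b -36.8
```

```bash
python3 -m crank '[[[0,0,0,0,170],[0,0,0,0,120],[0,0,0,0,100],[0,0,-15,0,100],[0,0,-40,0,100],[0,0,-50,0,60],[-10,-20,-50,0,0],[-10,-30,-20,0,0],[0,0,0,0,0]]]'; python3 - <<'E'
from h import *
st(); tab('t5.png'); np.save('pics/w3T.npy',pose()); snap('wrist','w3.png')
c=load('t5')
cv2.imwrite('pics/c5.png',cv2.resize(c['img'][110:260,290:480],None,fx=4,fy=4,interpolation=2))
E
```

```text
clock: 12.45
eef_pos: [0.5206, -0.3346, 0.2147]
tool_rot: [0.668, 0.744, 0.003, 0.014]
ft_force: [0.9, 0.1, 0.5]
grip_width: 0.0856
t 12.45 p [ 520.6 -334.6  214.7] yaw 6.17 zz -0.9996 F [0.9 0.1 0.5] w 85.6 q [-0.57  0.46  0.28  1.36  0.    0.89]
223 [ 0.6767 -0.1412] [0.0238 0.0407] R 0.0690 ang 135.15 rect 51.66
234 [ 0.6302 -0.1674] [0.0243 0.0404] R 0.0695 ang 89.89 rect 6.87
271 [ 0.5822 -0.1557] [0.0404 0.033 ] R 0.0702 ang 48.47 rect 50.21
```

View pics/c5.png

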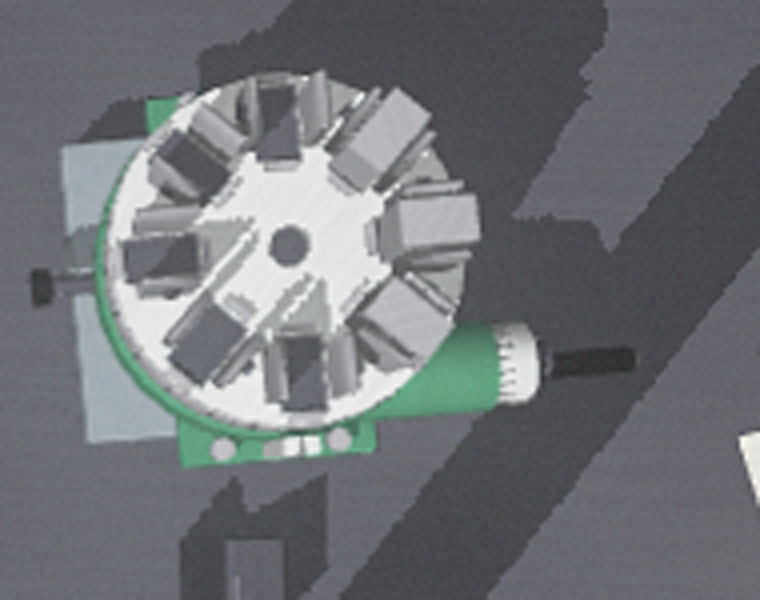

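View pics/w3.png

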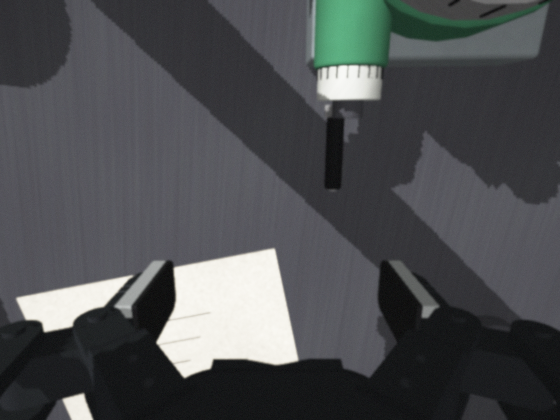

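The crop shows the next empty nest's dark floor at (305,370), straight above the pointer strip (298,445). The loaded nests measure 44.9–45.15°, and the handle at (595,362) lies straight below the axis. Now I measure the block.

```bash
python3 - <<'E'
from h import *
np.set_printoptions(precision=4,suppress=True)
c=load('w3');T=np.load('pics/w3T.npy');P=cloud(c,T);Z=P[...,2]
q=P[120:188,325:345].reshape(-1,3); q=q[(q[:,2]>.03)&(q[:,2]<.07)]; r=cv2.minAreaRect(q[:,:2].astype(np.float32)); print('handle',r,np.percentile(q[:,2],95))
e=np.array([np.cos(np.radians(6.4)),np.sin(np.radians(6.4))]); print('a',(np.array(r[0])-[.6226,-.0983])@e+.07)
c=load('top0');P=cloud(c);Z=P[...,2];img=c['img'];hsv=cv2.cvtColor(img,cv2.COLOR_BGR2HSV)
br=(hsv[...,1]>80)&(hsv[...,0]<18)
k=np.zeros(Z.shape,bool);k[215:260,130:225]=1
m=br&k&(Z>.008)&(Z<.02); q=P[m]; print('board',len(q),q[:,2].mean(),cv2.minAreaRect(q[:,:2].astype(np.float32)))
m=(~br)&k&(Z>.055)
n,l,s,_=cv2.connectedComponentsWithStats(m.astype(np.uint8))
for i in range(1,n):
    if s[i,4]>20:
        q=P[l==i]; print(s[i],q.mean(0),np.percentile(q[:,2],[5,95]),cv2.minAreaRect(q[:,:2].astype(np.float32)))
m=br&k&(Z>.055)
n,l,s,_=cv2.connectedComponentsWithStats(m.astype(np.uint8))
for i in range(1,n):
    if s[i,4]>20: print('post',P[l==i].mean(0))
E
```

```text
handle ((0.5745909810066223, -0.2982998490333557), (0.015257528983056545, 0.06046449393033981), 6.525132179260254) 0.052710234590521196
a -3.592519164985486e-06
board 1156 0.01414095842950207 ((0.4712200462818146, 0.33831045031547546), (0.06342427432537079, 0.20272313058376312), 4.632187843322754)
[190 227  20  11 189] [0.4791 0.2762 0.0765] [0.0653 0.0808] ((0.47895270586013794, 0.2799442410469055), (0.023722507059574127, 0.046021126210689545), 6.899367809295654)
[167 231  18  10 167] [0.469  0.3372 0.0636] [0.0601 0.0663] ((0.46877342462539673, 0.3393844962120056), (0.022034496068954468, 0.04452374204993248), 1.5997142791748047)
[147 232  10   9  70] [0.467  0.3981 0.0632] [0.0569 0.0668] ((0.46594396233558655, 0.39893531799316406), (0.01961435377597809, 0.019842034205794334), 1.6174993515014648)
post [0.4786 0.2449 0.064 ]
post [0.4686 0.3683 0.0636]
post [0.474  0.3079 0.0641]
post [0.4638 0.4299 0.0629]
```

```bash
python3 - <<'E'
from h import *
print(pose()[:3,2])
st(); plan([(.37,.0,.26,6),(.47,.338,.18,4.6)],step=55)
E
```

```text
[ 0.02275861 -0.01297466 -0.99965679]
t 12.55 p [ 521.4 -333.3  212.2] yaw 6.27 zz -0.9997 F [-0.4  0.6 -0.7] w 85.6 q [-0.57  0.47  0.28  1.36  0.    0.89]
[50.0, -16.0, -7.0, 0.0, 0]
[50.0, -16.0, -7.0, 0.0, 0]
[50.0, -16.0, -7.0, 0.1, 0]
[49.0, -17.0, -7.0, 0.0, 0]
[50.0, -16.0, -7.0, 0.1, 0]
[49.0, -17.0, -6.0, 0.0, 0]
[50.0, -17.0, -7.0, 0.1, 0]
-- [3.696e+02 3.000e-01 2.602e+02] 6.0
[46.0, 19.0, 11.0, 0.2, 0]
[47.0, 19.0, 12.0, 0.2, 0]
[47.0, 19.0, 11.0, 0.2, 0]
[47.0, 19.0, 12.0, 0.2, 0]
[47.0, 19.0, 11.0, 0.2, 0]
[46.0, 18.0, 12.0, 0.2, 0]
[47.0, 19.0, 11.0, 0.2, 0]
-- [470.5 338.2 180.2] 4.6
```

```bash
python3 -m crank '[[[50,-16,-7,0,0],[50,-16,-7,0,0],[50,-16,-7,0,0],[49,-17,-7,0,0],[50,-16,-7,0,0],[49,-17,-6,0,0],[50,-13,-5,0,0]]]'; python3 -m crank '[[[46,19,11,0.2,0],[47,19,12,0.2,0],[47,19,11,0.2,0],[47,19,12,0.2,0],[47,19,11,0.2,0],[30,16,10,0.2,0],[10,10,5,0.2,0],[0,0,0,0,0]]]';python3 - <<'E'
from h import *
st(); print(pose()[:3,2]); np.save('pics/w4T.npy',pose()); snap('wrist','w4.png')
E
```

```text
clock: 13.42
eef_pos: [0.3681, 0.0123, 0.2434]
tool_rot: [0.667, 0.745, 0.001, 0.005]
ft_force: [0.4, -0.0, 0.8]
grip_width: 0.0856
clock: 14.42
eef_pos: [0.4561, 0.3136, 0.1606]
tool_rot: [0.671, 0.741, -0.005, 0.003]
ft_force: [-0.9, 0.2, 0.6]
grip_width: 0.0853
t 14.43 p [456.1 313.6 160.6] yaw 5.71 zz -0.9999 F [-0.9  0.2  0.6] w 85.3 q [ 0.61  0.39  0.03  1.22 -0.01  2.08]
[-0.0017471  -0.0116879  -0.99993017]
```

View pics/w4.png

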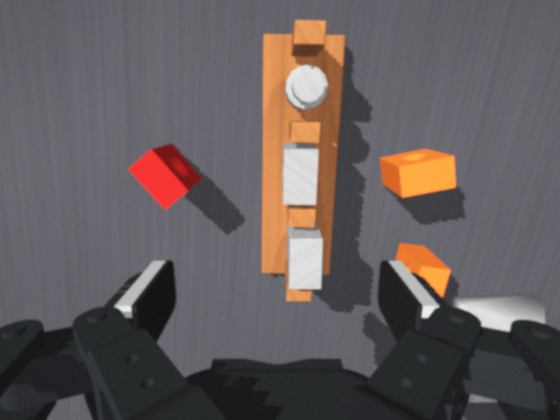

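```bash
python3 - <<'E'
from h import *
np.set_printoptions(precision=4,suppress=True)
c=load('w4');T=np.load('pics/w4T.npy');P=cloud(c,T);Z=P[...,2];img=c['img'];hsv=cv2.cvtColor(img,cv2.COLOR_BGR2HSV)
for lo,hi,b in [(.059,.069,(275,135,330,215)),(.073,.083,(280,220,330,300)),(.04,.06,(370,140,470,210))]:
    k=np.zeros(Z.shape,bool);k[b[1]:b[3],b[0]:b[2]]=1
    m=k&(Z>lo)&(Z<hi)
    if lo<.07 and lo>.05: m&=hsv[...,1]<60
    q=P[m]; print(len(q),q.mean(0),cv2.minAreaRect(q[:,:2].astype(np.float32)),q[:,0].min())
plan([(.470,.337,.13,4.6)],grip=123)
E
```

```text
1880 [0.4714 0.3389 0.0632] ((0.4714820683002472, 0.33814215660095215), (0.024025805294513702, 0.04038739576935768), 4.934113025665283) 0.4578271015550486
1718 [0.4814 0.2791 0.0771] ((0.4817512631416321, 0.2781006693840027), (0.024040600284934044, 0.03991345316171646), 5.869726181030273) 0.4683481819851362
1992 [0.566  0.3461 0.0486] ((0.5670127868652344, 0.3455026149749756), (0.04088703170418739, 0.025310024619102478), 17.02696990966797) 0.5441665419851092
[22.0, 17.0, 31.0, 1.1, 123]
-- [470.5 336.6 129.9] 4.6
```

```bash
python3 -m crank '[[[22,17,20,0.9,123],[1,1,11,0,123],[0,0,0,0,123],[0,0,0,0,123]]]'; python3 - <<'E'
from h import *
st(); print(pose()[:3,2]); plan([(.4715,.338,.027,4.8)],grip=123,nd=1)
E
```

```text
clock: 14.98
eef_pos: [0.4711, 0.3329, 0.1315]
tool_rot: [0.679, 0.734, -0.005, 0.004]
ft_force: [0.6, -0.9, 0.0]
grip_width: 0.0443
t 14.97 p [471.1 332.9 131.5] yaw 4.49 zz -0.9999 F [ 0.6 -0.9  0. ] w 44.3 q [ 0.62  0.46  0.05  1.17 -0.01  2.11]
[-0.00152483 -0.01260144 -0.99991944]
[2.5, 0.4, 52.3, -0.2, 123]
[2.5, 0.4, 52.2, -0.1, 123]
-- [471.5 338.   27. ] 4.8
```

```bash
python3 -m crank '[[[6,0.5,25,-0.3,123],[0,0,25,0,123],[0,0,20,0,123]]]'; python3 - <<'E'
from h import *
st(); print(pose()[:3,2]); plan([(.4715,.338,.027,4.8)],grip=123,nd=1)
E
```

```text
clock: 15.35
eef_pos: [0.4737, 0.3381, 0.0658]
tool_rot: [0.678, 0.735, -0.0, 0.005]
ft_force: [0.3, 0.2, 0.2]
grip_width: 0.0443
t 15.35 p [473.7 338.1  65.8] yaw 4.69 zz -1.0 F [0.3 0.2 0.2] w 44.3 q [ 0.62  0.52 -0.03  1.02 -0.01  2.11]
[ 0.00666539 -0.00704676 -0.99995296]
[0.1, -2.2, 38.8, -0.1, 123]
-- [471.5 338.   27. ] 4.8
```

```bash
python3 -m crank '[[[0,-2.2,15,0,123],[0,0,15,0,123],[0,0,8,0,123],[0,0,3,0,123],[0,0,0,0,123]]]'; python3 - <<'E'
from h import *
st(); print(pose()[:3,2]); plan([(.4715,.338,.027,4.8)],grip=123,nd=1)
E
```

```text
clock: 15.98
eef_pos: [0.4719, 0.3368, 0.0242]
tool_rot: [0.678, 0.735, 0.0, 0.005]
ft_force: [0.2, 1.1, 0.5]
grip_width: 0.0442
t 15.97 p [471.9 336.8  24.2] yaw 4.63 zz -0.9999 F [0.2 1.1 0.5] w 44.2 q [ 0.62  0.56 -0.09  0.92 -0.01  2.12]
[ 0.00762389 -0.00651393 -0.99994972]
[1.3, -0.3, -2.8, -0.2, 123]
-- [471.5 338.   27. ] 4.8
```

```bash
python3 -m crank '[[[1,0,-3,0,123],[0,0,0,0,255],[0,0,0,0,255],[0,0,0,0,255],[0,0,0,0,255]]]'; python3 -m crank '[[[0,0,-10,0,255],[0,0,-25,0,255],[0,0,-35,0,255],[0,0,-40,0,255],[0,0,-10,0,255]]]'; python3 - <<'E'
from h import *
st(); print(pose()[:3,2]); snap('wrist','w5.png')
E
```

```text
clock: 16.6
eef_pos: [0.4723, 0.3385, 0.0285]
tool_rot: [0.678, 0.735, 0.001, 0.005]
ft_force: [1.2, -0.1, -0.3]
grip_width: 0.0235
clock: 17.23
eef_pos: [0.4692, 0.3374, 0.1497]
tool_rot: [0.678, 0.735, -0.003, 0.004]
ft_force: [0.6, -0.1, -3.6]
grip_width: 0.0234
t 17.23 p [469.2 337.4 149.7] yaw 4.62 zz -0.9999 F [ 0.6 -0.1 -3.6] w 23.4 q [ 0.63  0.44  0.08  1.21 -0.01  2.12]
[ 0.00267077 -0.01031947 -0.99994319]
```

View pics/w5.png

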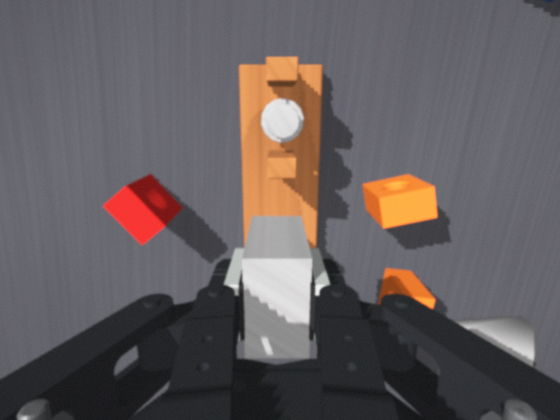

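```bash
python3 - <<'E'
from h import *
plan([(.40,.10,.12,96.4)],grip=255,dyaw=9.5)
E
```

```text
[-23.0, -9.0, 3.0, -9.2, 255]
[-21.0, -12.0, 3.0, -9.2, 255]
[-19.0, -16.0, 3.0, -9.2, 255]
[-16.0, -18.0, 3.0, -9.2, 255]
[-13.0, -21.0, 3.0, -9.2, 255]
[-10.0, -23.0, 3.0, -9.2, 255]
[-6.0, -24.0, 3.0, -9.1, 255]
[-2.0, -25.0, 3.0, -9.2, 255]
[2.0, -25.0, 3.0, -9.1, 255]
[5.0, -24.0, 2.0, -9.2, 255]
-- [399.9 100.  120.4] 96.4
```

```bash
python3 -m crank '[[[-23,-9,3,-9.2,255],[-21,-12,3,-9.2,255],[-19,-16,3,-9.2,255],[-16,-18,3,-9.2,255],[-13,-21,3,-9.2,255],[-10,-23,3,-9.2,255],[-6,-24,3,-9.2,255],[-2,-25,3,-9.2,255],[2,-25,3,-9.2,255],[5,-24,2,-9,255],[0,0,0,0,255]]]'; python3 - <<'E'
from h import *
st(); print(pose()[:3,2]); plan([(.40,.10,.06,96.4)],grip=255)
E
```

```text
clock: 18.65
eef_pos: [0.3904, 0.0855, 0.1053]
tool_rot: [-0.083, 0.996, -0.011, -0.015]
ft_force: [0.3, 0.2, -2.8]
grip_width: 0.0233
t 18.65 p [390.4  85.5 105.3] yaw 99.54 zz -0.9993 F [ 0.3  0.2 -2.8] w 23.3 q [ 0.23  0.18 -0.43  1.   -0.02  0.06]
[-0.02796819 -0.02412878 -0.99931756]
[-12.0, 13.0, 45.0, 3.1, 255]
-- [400.1 100.3  60.3] 96.4
```

```bash
python3 -m crank '[[[-6,7,20,1.5,255],[-6,6,20,1.6,255],[0,0,18,0,255],[0,0,10,0,255],[0,0,6,0,255]]]'; python3 - <<'E'
from h import *
st(); print(pose()[:3,2]); plan([(.40,.10,.0145,96.4)],grip=255)
E
```

```text
clock: 19.27
eef_pos: [0.3979, 0.1011, 0.026]
tool_rot: [-0.052, 0.998, -0.01, -0.015]
ft_force: [0.0, -0.1, -2.3]
grip_width: 0.0234
t 19.27 p [397.9 101.1  26. ] yaw 95.95 zz -0.9993 F [ 0.  -0.1 -2.3] w 23.4 q [ 0.26  0.31 -0.51  0.79 -0.01  0.16]
[-0.02972204 -0.02237216 -0.9993078 ]
[-2.0, -1.0, 12.0, -0.5, 255]
-- [400.  100.3  14. ] 96.4
```

```bash
python3 -m crank '[[[0,0,5,0,255],[0,0,2,0,255],[0,0,1,0,255]]]'; python3 - <<'E'
from h import *
st(); print(pose()[:3,2])
E
```

```text
clock: 19.65
eef_pos: [0.3982, 0.1012, 0.018]
tool_rot: [-0.051, 0.999, -0.01, -0.015]
ft_force: [-0.1, 0.3, -3.7]
grip_width: 0.0232
t 19.65 p [398.2 101.2  18. ] yaw 95.91 zz -0.9993 F [-0.1  0.3 -3.7] w 23.2 q [ 0.26  0.32 -0.52  0.77 -0.01  0.16]
[-0.02869215 -0.02195891 -0.99934707]
```

```bash
python3 -m crank '[[[0,0,2,0,255],[0,0,1.5,0,255]]]'; python3 - <<'E'
from h import *
st(); print(pose()[:3,2])
E
```

```text
clock: 19.9
eef_pos: [0.3988, 0.1012, 0.0151]
tool_rot: [-0.051, 0.999, -0.01, -0.014]
ft_force: [-2.5, -1.2, 10.1]
grip_width: 0.0231
t 19.9 p [398.8 101.2  15.1] yaw 95.9 zz -0.9994 F [-2.5 -1.2 10.1] w 23.1 q [ 0.26  0.33 -0.52  0.76 -0.01  0.16]
[-0.02719823 -0.02152431 -0.9993983 ]
```

```bash
python3 -m crank '[[[0,0,0,0,180],[0,0,0,0,120],[0,0,0,0,110],[0,0,-20,0,110],[0,0,-45,0,80],[0,0,-50,10,40],[0,0,-25,10,40],[0,0,0,10,40],[0,0,0,10,40],[0,0,0,10,40],[0,0,0,10,40]]]';python3 -m crank '[[[0,0,0,10,40],[0,0,0,8,40],[0,0,0,4,40],[0,0,0,0,40]]]'; python3 - <<'E'
from h import *
st(); print(pose()[:3,2]);np.save('pics/w6T.npy',pose()); snap('wrist','w6.png')
E
```

```text
clock: 21.28
eef_pos: [0.4048, 0.1051, 0.1623]
tool_rot: [0.47, 0.882, -0.013, -0.004]
ft_force: [-0.2, 0.4, -0.1]
grip_width: 0.0721
clock: 21.78
eef_pos: [0.405, 0.1053, 0.1628]
tool_rot: [0.635, 0.772, -0.013, -0.001]
ft_force: [0.4, 0.8, 0.1]
grip_width: 0.0719
t 21.77 p [405.  105.3 162.8] yaw 11.16 zz -0.9997 F [0.4 0.8 0.1] w 71.9 q [ 0.26  0.14 -0.3   1.15 -0.01  1.64]
[-0.01853304 -0.01863443 -0.99965458]
```

View pics/w6.png

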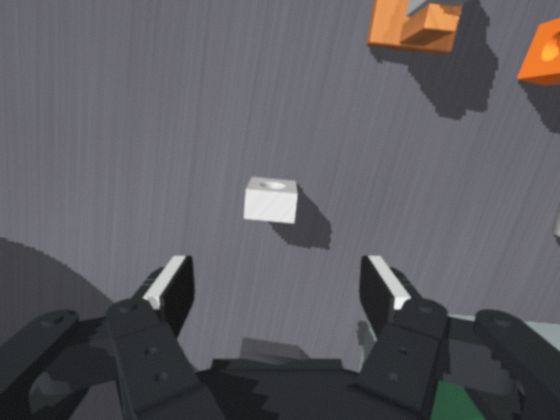

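```bash
cat >> h.py <<'E'
def blk(f,lo=.044,hi=.056,near=(.40,.10)):
    T=pose(); np.save('pics/'+f[:-4]+'T.npy',T); c=snap('wrist',f); P=cloud(c,T); Z=P[...,2]
    m=(Z>lo)&(Z<hi)&(np.hypot(P[...,0]-near[0],P[...,1]-near[1])<.04); q=P[m]
    print(len(q),q.mean(0).round(4),cv2.minAreaRect(q[:,:2].astype(np.float32)))
E
python3 - <<'E'
from h import *
T=np.load('pics/w6T.npy');c=load('w6');P=cloud(c,T);Z=P[...,2]
m=(Z>.044)&(Z<.056)&(np.hypot(P[...,0]-.4,P[...,1]-.1)<.04); q=P[m]
print(len(q),q.mean(0).round(4),cv2.minAreaRect(q[:,:2].astype(np.float32)))
E
```

```text
1589 [0.3991 0.1015 0.0492] ((0.399210125207901, 0.10090242326259613), (0.04001791402697563, 0.024580590426921844), 5.610409736633301)
```

```bash
python3 -m crank '[[[-3,-6,25,5,40],[0,0,30,0.4,40],[0,0,25,0,40],[0,0,0,0,40]]]'; python3 - <<'E'
from h import *
st(); print(pose()[:3,2]); plan([(.3992,.1012,.012,5.8)],grip=40,nd=1)
E
```

```text
clock: 22.32
eef_pos: [0.3994, 0.0999, 0.082]
tool_rot: [0.67, 0.742, -0.012, 0.0]
ft_force: [-0.5, 0.9, -0.6]
grip_width: 0.0718
t 22.32 p [399.4  99.9  82. ] yaw 5.86 zz -0.9997 F [-0.5  0.9 -0.6] w 71.8 q [ 0.26  0.22 -0.45  0.92 -0.01  1.72]
[-0.01520439 -0.01769081 -0.99972789]
[0.6, -0.0, 35.0, 0.0, 40]
[0.7, -0.0, 35.0, 0.1, 40]
-- [399.2 101.2  12. ] 5.8
```

```bash
python3 -m crank '[[[2,1,20,0,40],[0.5,0,20,0,40],[0,0,15,0,40],[0,0,8,0,40]]]'; python3 - <<'E'
from h import *
st(); print(pose()[:3,2]); plan([(.3992,.1012,.012,5.8)],grip=40,nd=1)
E
```

```text
clock: 22.82
eef_pos: [0.4043, 0.1029, 0.0222]
tool_rot: [0.669, 0.743, -0.008, 0.003]
ft_force: [-0.4, 0.3, 0.2]
grip_width: 0.072
t 22.82 p [404.3 102.9  22.2] yaw 6.02 zz -0.9999 F [-0.4  0.3  0.2] w 72.0 q [ 0.26  0.31 -0.52  0.75 -0.01  1.72]
[-0.00605203 -0.01520109 -0.99986614]
[-1.2, -5.2, 10.2, 0.2, 40]
-- [399.2 101.2  12. ] 5.8
```

```bash
python3 -m crank '[[[-1,-4,5,0,40],[0,-1,4,0,40],[0,0,0,0,40]]]'; python3 - <<'E'
from h import *
st(); print(pose()[:3,2])
E
```

```text
clock: 23.2
eef_pos: [0.4002, 0.1015, 0.0142]
tool_rot: [0.669, 0.743, -0.007, 0.003]
ft_force: [1.0, -0.6, 0.2]
grip_width: 0.0719
t 23.2 p [400.2 101.5  14.2] yaw 6.05 zz -0.9999 F [ 1.  -0.6  0.2] w 71.9 q [ 0.26  0.32 -0.54  0.72 -0.01  1.72]
[-0.00391614 -0.01460324 -0.9998857 ]
```

```bash
python3 -m crank '[[[0,-1,1.5,0,90],[0,0,0,0,255],[0,0,0,0,255],[0,0,0,0,255],[0,0,0,0,255]]]'; python3 - <<'E'
from h import *
st(); print(pose()[:3,2])
E
python3 -m crank '[[[0,0,-10,0,255],[0,0,-20,0,255],[0,0,-30,0,255],[0,0,-30,0,255],[0,0,0,0,255]]]'; python3 - <<'E'
from h import *
st(); print(pose()[:3,2]); snap('wrist','w7.png'); snap('scene','s7.png')
E
```

```text
clock: 23.82
eef_pos: [0.3995, 0.1015, 0.0132]
tool_rot: [0.669, 0.743, -0.006, 0.004]
ft_force: [-0.9, -0.0, 0.0]
grip_width: 0.0392
t 23.82 p [399.5 101.5  13.2] yaw 6.06 zz -0.9999 F [-0.9 -0.   0. ] w 39.2 q [ 0.26  0.32 -0.54  0.72 -0.01  1.72]
[-0.00300083 -0.01430694 -0.99989315]
clock: 24.45
eef_pos: [0.3978, 0.1023, 0.1059]
tool_rot: [0.669, 0.743, -0.008, 0.002]
ft_force: [0.4, 0.1, -3.2]
grip_width: 0.039
t 24.45 p [397.8 102.3 105.9] yaw 6.05 zz -0.9999 F [ 0.4  0.1 -3.2] w 39.0 q [ 0.26  0.18 -0.42  0.98 -0.01  1.73]
[-0.00757154 -0.01542387 -0.99985238]
```

View pics/w7.png

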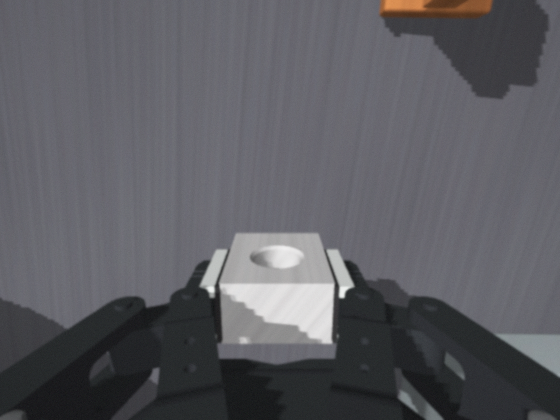

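```bash
python3 - <<'E'
from h import *
plan([(.40,.04,.24,6.4),(.45,-.10,.30,6.4),(.55,-.165,.30,6.4)],grip=255,step=50)
E
```

```text
[-21.0, -1.0, -45.0, -0.1, 255]
[-20.0, -1.0, -46.0, -0.1, 255]
[-21.0, -0.0, -45.0, -0.2, 255]
-- [400.3  39.8 239.6] 6.4
[-36.0, 8.0, -15.0, 0.0, 255]
[-36.0, 9.0, -15.0, 0.0, 255]
[-36.0, 8.0, -15.0, 0.0, 255]
[-37.0, 9.0, -15.0, 0.0, 255]
-- [ 450.4 -100.4  299.6] 6.4
[-25.0, 31.0, -0.0, 0.0, 255]
[-25.0, 30.0, -0.0, 0.0, 255]
[-25.0, 31.0, -0.0, 0.0, 255]
-- [ 550.2 -164.6  299.6] 6.4
```

```bash
python3 -m crank '[[[-21,-1,-45,-0.1,255],[-20,-1,-46,-0.1,255],[-21,0,-45,-0.2,255],[-36,8,-15,0,255],[-36,9,-15,0,255],[-36,8,-15,0,255],[-37,9,-10,0,255],[-25,31,0,0,255],[-22,27,0,0,255],[-15,16,0,0,255],[0,0,0,0,255]]]'; python3 - <<'E'
from h import *
st(); print(pose()[:3,2]); np.save('pics/w8T.npy',pose()); snap('wrist','w8.png')
E
```

```text
clock: 25.92
eef_pos: [0.5298, -0.1584, 0.2776]
tool_rot: [0.665, 0.746, -0.023, -0.015]
ft_force: [-0.9, 0.2, -3.3]
grip_width: 0.039
t 25.93 p [ 529.8 -158.4  277.6] yaw 6.56 zz -0.9985 F [-0.9  0.2 -3.3] w 39.0 q [-0.28  0.38  0.31  1.55 -0.03  1.18]
[-0.05285766 -0.01413625 -0.998502  ]
```

View pics/w8.png

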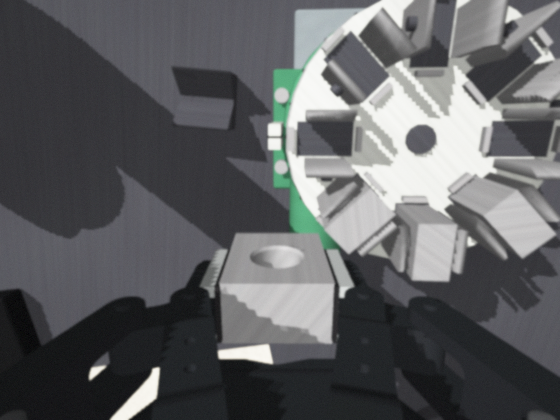

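```bash
cat >> h.py <<'E'
def nest(f):
    T=np.load('pics/'+f+'T.npy'); c=load(f); P=cloud(c,T); Z=P[...,2]
    e=np.array([np.cos(np.radians(6.4)),np.sin(np.radians(6.4))]); n=np.array([-e[1],e[0]]); o=np.array([.6226,-.0983])
    X=(P[...,:2]-o)@e*1e3; Y=(P[...,:2]-o)@n*1e3
    v,u=np.mgrid[:420,:560]; vis=v<225
    for nm,lo,hi,b in [('cheeks',.200,.209,(-88,-52,-24,24)),('floor',.154,.160,(-95,-48,-13.5,13.5)),('plate',.154,.160,(-120,120,-120,120)),('ptr',.13,.15,(-125,-105,-20,20)),('lips',.161,.166,(-100,-40,-16,16))]:
        m=vis&(Z>lo)&(Z<hi)&(X>b[0])&(X<b[1])&(Y>b[2])&(Y<b[3])
        if m.sum()<5: print(nm,m.sum()); continue
        x,y=X[m],Y[m]; print(nm,m.sum(),'X',np.percentile(x,[1,50,99]).round(1),'Y',np.percentile(y,[1,50,99]).round(1),'z',Z[m].mean().round(4))
        if nm=='cheeks':
            for s in (y>0,y<0):
                if s.sum()>5: print('   ',x[s].min().round(1),x[s].max().round(1),np.percentile(y[s],[1,50,99]).round(1),cv2.minAreaRect(np.c_[x,y][s].astype(np.float32)))
        if nm=='plate': print('   ',cv2.minEnclosingCircle(np.c_[x,y].astype(np.float32)))
E
python3 - <<'E'
from h import *
nest('w8')
c=load('w8'); cv2.imwrite('pics/c8.png',cv2.resize(c['img'][60:220,240:440],None,fx=4,fy=3.7,interpolation=2))
E
```

```text
cheeks 894 X [-82.9 -68.4 -53.5] Y [-21.8  15.2  20.5] z 0.2033
    -83.3 -52.3 [15.2 18.2 20.5] ((-67.61485290527344, 18.083885192871094), (31.695220947265625, 8.219049453735352), 6.612850666046143)
    -83.0 -53.1 [-21.8 -19.  -16.4] ((-68.041748046875, -19.119579315185547), (29.908851623535156, 5.5845818519592285), 0.2523317337036133)
floor 2072 X [-93.6 -69.9 -48.4] Y [-13.   -0.1  12.3] z 0.1567
plate 31090 X [-90.    0.9  92.3] Y [-51.2  12.9  87.3] z 0.1564
    ((1.9904327392578125, -0.09129181504249573), 98.1941909790039)
ptr 222 X [-112.2 -108.3 -105. ] Y [-10.4  -0.8   8.7] z 0.1394
lips 316 X [-95.  -61.4 -41.4] Y [-15.   -1.8   8.3] z 0.1624
```

View pics/c8.png

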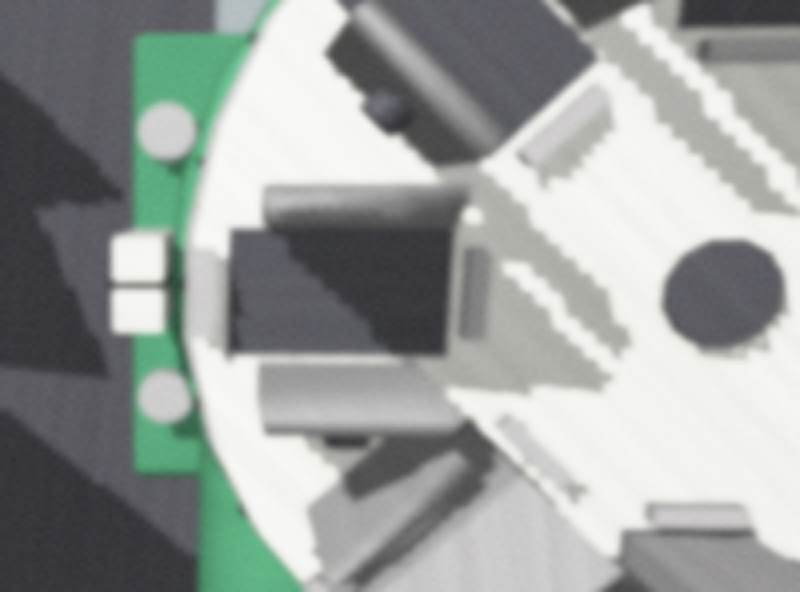

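```bash
python3 -m crank '[[[0,0,-25,0,255],[0,0,-25,0,255],[0,0,0,0,255]]]' | sed -n 2,3p; python3 -c "
from h import *
print(pose()[:3,2])"
python3 -m crank '[[[0,0,25,0,255],[0,0,25,0,255],[0,0,0,0,255]]]'| sed -n 2,3p; python3 -c "
from h import *
print(pose()[:3,2]);st()"
```

```text
eef_pos: [0.5285, -0.1548, 0.3251]
tool_rot: [0.664, 0.747, -0.025, -0.02]
[-0.06267491 -0.0106151  -0.99797754]
eef_pos: [0.5225, -0.1535, 0.2708]
tool_rot: [0.664, 0.747, -0.026, -0.022]
[-0.06733707 -0.00901922 -0.99768952]
t 26.73 p [ 522.5 -153.5  270.8] yaw 6.78 zz -0.9977 F [ 0.1  0.8 -3. ] w 39.2 q [-0.27  0.37  0.29  1.55 -0.03  1.18]
```

```bash
python3 -m crank '[[[0,0,0,0,255],[0,0,0,0,255]]]' | sed -n 2p; python3 -c "
from h import *
print(pose()[:3,2],bot.get_obs()['joint_pos'].round(4))"
python3 -m crank '[[[0,-25,0,0,255],[0,-25,0,0,255],[0,0,0,0,255]]]'| sed -n 2p; python3 -c "
from h import *
print(pose()[:3,2],bot.get_obs()['joint_pos'].round(4))"
python3 -m crank '[[[0,25,0,0,255],[0,25,0,0,255],[0,0,0,0,255]]]'| sed -n 2p; python3 -c "
from h import *
print(pose()[:3,2],bot.get_obs()['joint_pos'].round(4))"
```

```text
eef_pos: [0.5223, -0.1531, 0.2715]
[-0.06690971 -0.00908793 -0.99771765] [-0.2703  0.3707  0.2863  1.5485 -0.0266  1.1827]
eef_pos: [0.4734, -0.1594, 0.2771]
[-0.06202815 -0.01064859 -0.99801759] [-0.3072  0.2711  0.1618  1.5175 -0.0289  1.1451]
eef_pos: [0.5268, -0.1537, 0.2765]
[-0.05509784 -0.01203929 -0.99840837] [-0.2694  0.3691  0.2975  1.5491 -0.0263  1.1835]
```

```bash
python3 -m crank '[[[0,-25,0,0,255],[0,-25,0,0,255],[0,0,0,0,255],[0,25,0,0,255],[0,25,0,0,255],[0,0,0,0,255],[0,-25,0,0,255],[0,-25,0,0,255],[0,0,0,0,255],[0,25,0,0,255],[0,25,0,0,255],[0,0,0,0,255]]]'| sed -n 2p; python3 -c "
from h import *
print(pose()[:3,2],bot.get_obs()['joint_pos'].round(4))"
```

```text
eef_pos: [0.5321, -0.1538, 0.2791]
[-0.04587695 -0.0140168  -0.99884875] [-0.2674  0.3716  0.3083  1.5481 -0.0256  1.1848]
```

```bash
python3 -m crank '[[[0,-45,0,0,255],[0,-45,0,0,255],[0,-45,0,0,255],[0,0,0,0,255]]]'| sed -n 2p; python3 -c "
from h import *
print(pose()[:3,2])"
python3 -m crank '[[[0,45,0,0,255],[0,45,0,0,255],[0,45,0,0,255],[0,0,0,0,255]]]'| sed -n 2p; python3 -c "
from h import *
print(pose()[:3,2])"
```

```text
eef_pos: [0.3948, -0.1699, 0.2841]
[-0.04804748 -0.01410391 -0.99874547]
eef_pos: [0.5344, -0.1538, 0.2782]
[-0.04271325 -0.01547754 -0.99896748]
```

```bash
python3 -m crank '[[[15,9,0,0.4,255],[15,9,0,0,255],[14,8,10,0,255],[0,0,10,0,255],[0,0,10,0,255],[0,0,8,0,255],[0,0,0,0,255]]]'| sed -n 2p; python3 -c "
from h import *
st();print(pose()[:3,2])"
```

```text
eef_pos: [0.5529, -0.1065, 0.235]
t 31.1 p [ 552.9 -106.5  235. ] yaw 6.32 zz -0.9988 F [-0.1 -0.  -3.2] w 39.4 q [-0.18  0.4   0.24  1.45 -0.02  1.28]
[-0.04559335 -0.01647369 -0.99882424]
```

```bash
python3 -m crank '[[[0,-10,-3,0,255],[0,-10,-3,0,255],[0,-10,-3,0,255],[0,-10,-3,0,255],[0,-8,0,0,255]]]'| sed -n 2p; python3 -c "
from h import *
print(pose()[:3,2])"
python3 -m crank '[[[0,48,0,0,255],[0,0,0,0,255],[0,0,0,0,255]]]'| sed -n 2p; python3 -c "
from h import *
print(pose()[:3,2])"
```

```text
eef_pos: [0.5029, -0.1128, 0.2521]
[-0.0425543  -0.01739518 -0.99894271]
eef_pos: [0.5478, -0.1076, 0.2484]
[-0.04802664 -0.01656469 -0.99870869]
```

```bash
python3 -m crank '[[[0,-8,0,0,255],[0,-8,0,0,255],[0,-8,0,0,255],[0,-8,0,0,255],[0,-8,0,0,255],[0,0,0,0,255]]]'| sed -n 2p; python3 -c "
from h import *
print(pose()[:3,2])"
python3 -m crank '[[[0,8,0,0,255],[0,8,0,0,255],[0,8,0,0,255],[0,8,0,0,255],[0,8,0,0,255],[0,0,0,0,255]]]'| sed -n 2p; python3 -c "
from h import *
print(pose()[:3,2])"
```

```text
eef_pos: [0.5033, -0.1125, 0.2524]
[-0.04596382 -0.01713517 -0.99879613]
eef_pos: [0.5475, -0.1077, 0.2494]
[-0.04564127 -0.01690843 -0.99881479]
```

```bash
python3 -m crank '[[[0.8,5,9,0,255],[0,4,9,0,255],[0,0.4,6,0,255],[0,0,0,0,255]]]'| sed -n 2p; python3 -c "
from h import *
st();T=pose();print(T[:3,2]);d=np.array([.5555,-.1063,.222])-T[:3,3];print((T[:3,:3].T@d*1e3).round(1))"
```

```text
eef_pos: [0.5553, -0.1061, 0.2224]
t 34.1 p [ 555.3 -106.1  222.4] yaw 6.18 zz -0.9987 F [-0.8 -0.4 -2.7] w 39.4 q [-0.18  0.41  0.22  1.43 -0.02  1.29]
[-0.04794332 -0.01665488 -0.9987112 ]
[-0.2  0.2  0.4]
```

```bash
python3 - <<'E'
from h import *
np.save('pics/w9T.npy',pose()); c=snap('wrist','w9.png'); d=snap('scene','s9.png')
a=cv2.resize(c['img'][120:400,130:430],None,fx=1.3,fy=1.3,interpolation=2); b=cv2.resize(d['img'][80:240,150:330],(400,364),interpolation=2)
cv2.imwrite('pics/c9.png',np.hstack([a,b]))
E
```

```text
(no output)
```

View pics/c9.png

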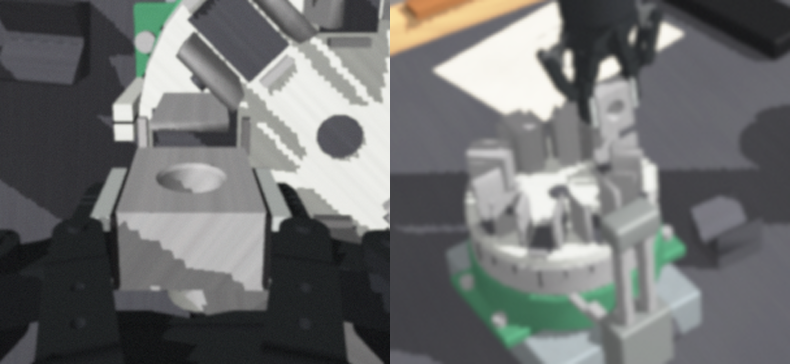

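```bash
python3 -m crank '[[[0,0.3,7,0,255],[0,0.4,7,0,255],[0.2,0.4,6,0,255],[0,0,0,0,255]]]'| sed -n 2p; python3 -c "
from h import *
st();T=pose();print(T[:3,2]);d=np.array([.5555,-.1063,.1702])-T[:3,3];print((T[:3,:3].T@d*1e3).round(1))"
```

```text
eef_pos: [0.5559, -0.1064, 0.2023]
t 34.7 p [ 555.9 -106.4  202.3] yaw 6.16 zz -0.9988 F [-0.7 -0.1 -3.2] w 39.3 q [-0.18  0.42  0.18  1.37 -0.02  1.29]
[-0.04546207 -0.01707205 -0.99882018]
[ 0.5  1.1 32.1]
```

No contact force: the block's bottom is at 189 mm, already between the cheeks.

```bash
python3 -m crank '[[[0.2,0.4,8,0,255],[0.2,0.4,8,0,255],[0.1,0.3,6,0,255],[0,0.1,3,0,255]]]'| sed -n 2p; python3 -c "
from h import *
st();T=pose();print(T[:3,2]);d=np.array([.5555,-.1063,.1702])-T[:3,3];print((T[:3,:3].T@d*1e3).round(1))"
```

```text
eef_pos: [0.556, -0.1062, 0.1757]
t 35.2 p [ 556.  -106.2  175.7] yaw 6.16 zz -0.9988 F [ 0.3  1.  -3.3] w 39.3 q [-0.18  0.43  0.13  1.31 -0.02  1.29]
[-0.04519835 -0.01712346 -0.99883127]
[-0.  -0.3  5.5]
```

```bash
python3 -m crank '[[[0,0.1,2.5,0,255],[0,0,1.5,0,255]]]'| sed -n 2,4p; python3 -m crank '[[[0,0,1.5,0,255],[0,0,1,0,255]]]'| sed -n 2,4p; python3 -c "
from h import *
st();T=pose();print(T[:3,2])"
```

```text
eef_pos: [0.5559, -0.1062, 0.1713]
tool_rot: [0.668, 0.744, -0.021, -0.011]
ft_force: [0.7, 0.9, -3.4]
eef_pos: [0.556, -0.1062, 0.171]
tool_rot: [0.668, 0.744, -0.021, -0.01]
ft_force: [-2.8, 1.1, 2.5]
t 35.7 p [ 556.  -106.2  171. ] yaw 6.17 zz -0.9989 F [-2.8  1.1  2.5] w 39.3 q [-0.18  0.43  0.12  1.3  -0.02  1.29]
[-0.04326602 -0.01740357 -0.99891199]
```

Contact is at 171.0 mm as predicted. I press gently to let the block seat flat.

```bash
python3 -m crank '[[[0,0,2,0,255],[0,0,2,0,255],[0,0,2,0,255]]]'| sed -n 2,4p; python3 -c "
from h import *
st();T=pose();print(T[:3,2])"
```

```text
eef_pos: [0.5559, -0.1062, 0.1708]
tool_rot: [0.668, 0.744, -0.019, -0.008]
ft_force: [-3.8, 1.1, 8.6]
t 36.08 p [ 555.9 -106.2  170.8] yaw 6.18 zz -0.9991 F [-3.8  1.1  8.6] w 39.2 q [-0.18  0.43  0.11  1.29 -0.02  1.29]
[-0.0379505  -0.01810115 -0.99911566]
```

```bash
python3 -m crank '[[[0,0,4,0,255],[0,0,4,0,255],[0,0,4,0,255],[0,0,4,0,255],[0,0,4,0,255],[0,0,4,0,255]]]'| sed -n 2,4p; python3 -c "
from h import *
st();T=pose();print(T[:3,2])"
```

```text
eef_pos: [0.5556, -0.1062, 0.1704]
tool_rot: [0.668, 0.744, -0.013, 0.001]
ft_force: [-7.4, 2.1, 17.2]
t 36.83 p [ 555.6 -106.2  170.4] yaw 6.22 zz -0.9996 F [-7.4  2.1 17.2] w 39.4 q [-0.18  0.41  0.09  1.26 -0.02  1.29]
[-0.01710961 -0.02082162 -0.99963679]
```

```bash
python3 -m crank '[[[0,0,4,0,255],[0,0,4,0,255],[0,0,4,0,255]]]'| sed -n 2,4p; python3 -c "
from h import *
st();T=pose();print(T[:3,2])"
```

```text
eef_pos: [0.5555, -0.1062, 0.1703]
tool_rot: [0.668, 0.744, -0.01, 0.005]
ft_force: [-8.1, 1.3, 17.7]
t 37.2 p [ 555.5 -106.2  170.3] yaw 6.23 zz -0.9997 F [-8.1  1.3 17.7] w 39.2 q [-0.18  0.4   0.07  1.24 -0.02  1.29]
[-0.0067073  -0.02200462 -0.99973537]
```

Essentially flat, and TCP z is 170.3 mm as expected for floor contact. Let go: open modestly and check.

```bash
python3 -m crank '[[[0,0,0,0,255],[0,0,0,0,115],[0,0,0,0,105],[0,0,0,0,100],[0,0,0,0,100]]]'; python3 -c "
from h import *
st();T=pose();print(T[:3,2])"
```

```text
clock: 37.83
eef_pos: [0.557, -0.1066, 0.1708]
tool_rot: [0.668, 0.744, -0.01, 0.007]
ft_force: [-0.5, 0.0, 1.1]
grip_width: 0.0518
t 37.83 p [ 557.  -106.6  170.8] yaw 6.23 zz -0.9997 F [-0.5  0.   1.1] w 51.8 q [-0.18  0.4   0.07  1.24 -0.02  1.29]
[-0.00303211 -0.02293222 -0.99973242]
```

```bash
python3 -m crank '[[[0,0,-10,0,100],[0,0,-20,0,100],[0,0,-30,0,100],[0,0,-40,0,100],[-25,-25,-30,0,100],[-30,-20,0,0,100],[0,0,0,0,100]]]'; python3 - <<'E'
from h import *
st(); T=pose(); np.save('pics/w10T.npy',T); c=snap('wrist','w10.png'); tab('t10.png'); s=snap('scene','s10.png')
P=cloud(c,T);Z=P[...,2]
v,u=np.mgrid[:420,:560]
e=np.array([np.cos(np.radians(6.4)),np.sin(np.radians(6.4))]); n=np.array([-e[1],e[0]]); X=(P[...,:2]-[.6226,-.0983])@e*1e3; Y=(P[...,:2]-[.6226,-.0983])@n*1e3
m=(abs(X+69)<28)&(abs(Y)<12.5)&(Z>.2)&(Z<.22)&(v<260); q=P[m]; print(m.sum(),np.percentile(Z[m],[2,50,98]),cv2.minAreaRect(np.c_[X[m],Y[m]].astype(np.float32)))
t=load('t10')['img']
cv2.imwrite('pics/c10.png',np.hstack([cv2.resize(t[110:260,290:440],(400,400),interpolation=2),cv2.resize(s['img'][100:240,160:300],(400,400),interpolation=2)]))
E
```

```text
clock: 38.7
eef_pos: [0.5187, -0.1642, 0.3103]
tool_rot: [0.667, 0.745, -0.009, 0.008]
ft_force: [-0.6, 1.0, 0.3]
grip_width: 0.0521
t 38.7 p [ 518.7 -164.2  310.3] yaw 6.34 zz -0.9997 F [-0.6  1.   0.3] w 52.1 q [-0.29  0.31  0.3   1.55 -0.02  1.17]
220 [ 0.6769 -0.1413] [0.0237 0.0401] R 0.0693 ang 135.20 rect 51.62
265 [ 0.6349 -0.1676] [0.0334 0.0411] R 0.0704 ang 93.69 rect 6.08
271 [ 0.5824 -0.1555] [0.04  0.034] R 0.0699 ang 48.52 rect 52.29
268 [ 0.5553 -0.1107] [0.04  0.033] R 0.0684 ang 4.03 rect 6.57
2006 [0.20461413 0.20617771 0.2075091 ] ((-66.3577880859375, -0.685511589050293), (23.491039276123047, 40.22384262084961), 89.83460235595703)
```

View pics/w10.png

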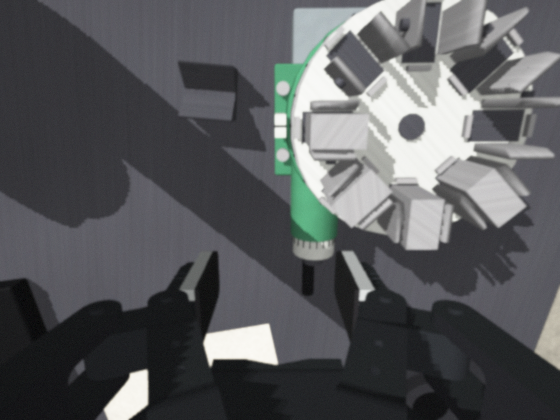

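View pics/c10.png

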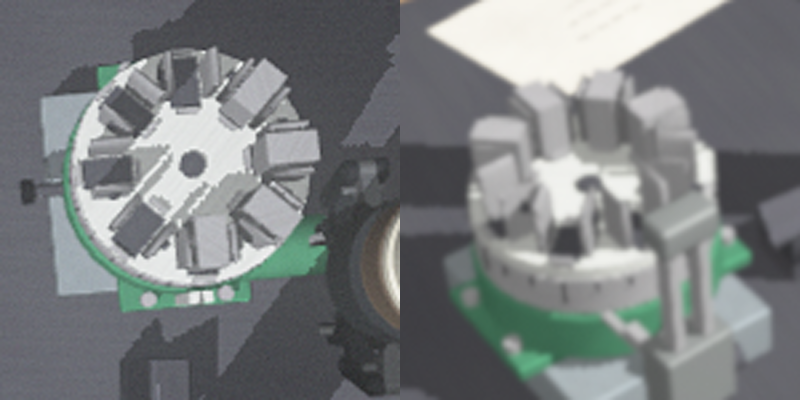

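The wrist picture shows the block seated between the cheeks at (338,132), in line with the pointer at (280,125). Its top is flat at 206 mm and the gripper is well clear. A last check of the pieces to be left alone, then I hand in.

```bash
python3 - <<'E'
from h import *
a=load('top0');b=load('t10');d=np.abs(cloud(a)[...,2]-cloud(b)[...,2])
for nm,(x0,y0,x1,y1) in dict(rack=(130,215,225,255),gauge=(200,95,275,175),vee=(333,240,365,275),orange=(165,180,230,210),red=(170,265,195,290)).items():
    m=d[y0:y1,x0:x1]>.012; v,u=np.nonzero(m); print(nm,m.sum(),(u.mean()+x0,v.mean()+y0) if m.any() else '')
print(bot.job_done()); st()
E
```

```text
rack 177 (np.float64(176.72881355932202), np.float64(235.49717514124293))
gauge 0 
vee 0 
orange 0 
red 0 
the job is handed in; nothing more can be done
None
the job is handed in; nothing more can be done
```

The bored block stands released on the floor of the first empty nest, which is squarely at the loading pointer. I handed the job in at about 39 s of the 72 s allowed.

- **Cranking:** I pinched the handle from above and wound it clockwise about 3.4 turns, from about 391° to 1620° (4.5 turns). In the wrist picture taken after I let go, the handle was straight below the crank axis. The loaded pieces put the table at 44.9–45.2°.
- **Block:** I took it from the rack's middle stall by its broad faces, stood it on the open bench, and took it again by its ends. I then lowered it in the grip to floor contact at the expected height and opened the gripper.

**Last checks**
- The block's top measured flat at about 206 mm, against 207 mm expected. It lay square along the nest and the gripper was clear.
- The height gauge, vee block and coloured blocks showed no change in the top camera's depth. In the rack, only the emptied middle stall changed.

**Checks that disagreed**
- The arm's tilt drifted to about 2.6° on the way to the nest. Pressing the block gently on the nest floor, with about 20 N wrist force, brought it to about 0.4° before I let go.
- The wrist and top cameras differ by about 2–3 mm along the nest's length. I went by the wrist camera.
- The last top-camera angles for the two pieces nearest the new block read 3–4° high (48.5° and 93.7°). I put this down to their outlines merging with the cheeks.

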